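# Load the handle-curing rack under a latched lamp stop

## Robot

A 7-joint arm with a two-finger parallel gripper is mounted at the origin on the work surface. World frame = base frame: x ahead of the robot, y to its left, z up, the work surface at z = 0. Lengths are in m, angles in rad, forces in N, time in s.
With the tool pointing down it reaches from about 0.425 to 0.875 m from the base axis. Payload 4.7 kg.
Tool frame: the origin (TCP) lies at the very end of the fingers, on their centre line; the grasp point (between the pads) lies 19 mm behind it; x points along the fingers, z is the direction in which the jaws open and shut, and the axes are right-handed (so a half turn about x gives the same grasp; the last joint's range is limited). The gripper opens to 87 mm and grips with 3 to 60 N. Pads are 19 mm wide; open, the fingers measure 117 mm over their backs; the gripper's body (75 mm by 190 mm) begins 51 mm behind the grasp point.
Start: joints at [1.292, 0.321, -0.07, 1.45, 0.023, 1.371, -0.057], TCP at [0.188, -0.622, 0.223] pointing down, gripper open.
Joint ranges: [-2.86, 2.86], [-0.3, 2.09], [-1.38, 1.24], [0.06, 2.45], [-1.56, 4.7], [0.09, 2.05], [-2.69, 2.69]. Speed limits (rad/s): [2.57, 2.57, 3.14, 3.14, 3.14, 3.14, 3.14].

## Interface

Orientations are given as a rotation vector (axis times angle).
In Python, from bench import * gives the robot as it stands.
- The arm moves only by the shell command python3 -m handwheel 'ROWS' [OPENING] [FORCE]. ROWS is JSON, a list of rows, each an object with "xyz": the shift along the world's x, y, z in cm, a list of three; "angular": the turn, a rotation vector about the world's x, y, z in degrees, a list of three. A call has 1 to 5 rows; each row shifts and turns the pose as measured when the row begins; what a row does not reach is not made up. A row lasts 1/12 s, in which the tool goes at most 41.7 mm and 7.16 degrees, less where a joint would pass 70% of its speed; a pose out of reach is approached as far as the arm can. A call with a gripper value outside its range is refused whole. OPENING is the finger opening in cm, from 0 to 8.7, set as the call begins (- or left out, the last holds). The fingers move at their own pace and stop on an object; FORCE is the grip in N (left out, the last holds). Time passes only in rows, so rows that do not move let the fingers close. It gives the time, the measured TCP pose, the force and the opening at its end, in the units of the state.
- get_state(): the state, without advancing time (a new reading comes with each control period).
- get_image(name): name is "scene" or "top" or "wrist"; returns a dict with "pixels" (480x640x3 uint8, blue, green, red), "K" (3x3 intrinsics, pixels), "cam_to_world" (4x4, takes a point from camera to world coordinates). Camera axes: x right, y down, z forward; pixel columns grow to the right and rows downward; lengths in m; the calibration is good to about 2 mm. A picture is of the moment at which its call begins. There is no depth.
- close_job(): hands the job in, once; it reports no verdict.
The state is a dict: "time": time; "joint_positions": joint angles; "qd": joint speeds; "joint_torque": joint torques, N m; "position": TCP position; "tool_rot": TCP orientation; "ft_force": force on the tool from outside, world axes, zero at the start; "torque": the same for the moment, N m; "grip_width": opening from 0.0 (shut) to 1.0 (fully open).
Only numpy, scipy, OpenCV 4.12 (cv2) and the standard library are available. Lean on these libraries where they do the work, as an engineer would, in place of code of your own. Each camera call takes 0.05 s, during which the arm holds its last target.

## Task

Make the curing lamp safe by pushing its mushroom stop button fully down until it stays down, then load the curing rack: lift the net handle up and off its hooks, and lay it and every rod handle that lies on the bench in the rack, each level in its own pair of V-notches. When all of them lie there at rest, twist the stop button clockwise to release it, so that it stands fully up again. Leave the lures, the reel and the clipper where they are.

Things in the scene. Friction and masses are not known exactly. Their poses are not given: they have to be found in the camera images.
- rack: curing rack, fixed: grey base plate 190 x 264 x 12 mm, two wooden rails 16 mm thick standing across it at x = -75 and +75 mm, tops 65 mm up. Each rail has four 90-degree V-notches, 20 mm deep, 40 mm wide, at y = -99, -33, 33, 99 mm. Origin under its centre, on the bench. A loaded part lies along x, its middle midway between the rails, its round ends in the notches, its axis 56 mm above the bench
- rack_slot0 (a point): where the middle of a part's axis lies when it is seated in notch pair 0 of the rack (rack y = -99 mm); 44 mm above the base plate; point axes as the rack's
- rack_slot1 (a point): where the middle of a part's axis lies when it is seated in notch pair 1 of the rack (rack y = -33 mm); 44 mm above the base plate; point axes as the rack's
- rack_slot2 (a point): where the middle of a part's axis lies when it is seated in notch pair 2 of the rack (rack y = 33 mm); 44 mm above the base plate; point axes as the rack's
- rack_slot3 (a point): where the middle of a part's axis lies when it is seated in notch pair 3 of the rack (rack y = 99 mm); 44 mm above the base plate; point axes as the rack's
- hook_stand: fixed upright board 200 mm wide, 152 mm high, its foot behind; origin on the bench under the middle of its front face, which looks to its -x. Two steel hooks, 6 mm thick, at y = -45 and +45 mm, 140 mm up, stick 72 mm out of that face to -x and end in a 10 mm upturned tip (top 153 mm above the bench)
- net_handle: net handle, loose, 110 g: round dark rod, 16 mm thick, 220 mm long, square 24 mm rubber sleeve 50 mm long at its middle, two wire loops (24 mm wide, inside top 40 mm from the axis) at x = -45, +45 mm. Origin mid-axis; x lengthwise, z to the loops. Hangs level by the loops, axis 103 mm up, 55 mm from the board; must rise 12 to 24 mm, then come off the hook tips away from the board
- rod_handle0: rod handle, loose (2 or 3 of the three are present): squared cork grip 100 x 28 x 26 mm with a round aluminium end, 16 mm in diameter and 49 mm long, at either side; 198 mm long in all, 120 g. Origin mid-axis; x along its length. Starts lying flat on the bench, axis 13 mm up
- rod_handle1: rod handle, loose (2 or 3 of the three are present): squared cork grip 100 x 28 x 26 mm with a round aluminium end, 16 mm in diameter and 49 mm long, at either side; 198 mm long in all, 120 g. Origin mid-axis; x along its length. Starts lying flat on the bench, axis 13 mm up
- rod_handle2: rod handle, loose (2 or 3 of the three are present): squared cork grip 100 x 28 x 26 mm with a round aluminium end, 16 mm in diameter and 49 mm long, at either side; 198 mm long in all, 120 g. Origin mid-axis; x along its length. Starts lying flat on the bench, axis 13 mm up
- stop_box: stop button box of the curing lamp, fixed, yellow, 85 x 85 x 55 mm; origin: centre of its underside, on the bench; the mushroom stands upright in the middle of its top
- stop_top (a point): centre of the top face of the mushroom head (42 mm in diameter, 20 mm thick); 88 mm above the bench when up, 80 mm when down; the head's underside is 13 mm above the box when up, 5 mm when down. About 4 N pushes it down and it stays down; it comes up by turning
- stop_turn (a joint): clockwise turn of the mushroom head seen from above, rad, 0 to 1.1; starts at 0 and stays where it is left. It turns on a thread: turning the pushed-down head to its end (1.1) lifts it the 8 mm that it was pushed down
- lure_a: bystander, loose, to be left where it is: painted balsa lure 105 x 23 mm; origin under its middle
- lure_b: bystander, loose, to be left where it is: painted balsa lure 105 x 23 mm; origin under its middle
- lure_c: bystander, loose, to be left where it is: painted balsa lure 120 x 23 mm; origin under its middle
- reel: bystander, loose, to be left where it is: grey aluminium reel, 72 mm in diameter, 66 mm high with its crank; origin under its middle
- clipper: bystander, loose, to be left where it is: white line clipper 75 x 24 x 20 mm; origin under its middle
Not all that is in view belongs to the job. Of the things shaped like the net_handle, the rubber one is meant.

How it is judged:
On the way, in this order (a step that is already met when the one before it is completed fails the run):
1. the stop button has been pushed fully down (z of stop_top in the frame of stop_box below 0.082 m), for 0.2 s.
2. with the button still down, the net handle and every rod handle present lie level in the V-notches of the rack, at rest (z of rod_handle0 in the frame of rack between 0.0513 and 0.0613 m and x of rod_handle0 in the frame of rack between -0.02 and 0.02 m and y of rod_handle0 in the frame of rack between -0.115 and 0.115 m and angle between rod_handle0's own x axis and vertical between 1.511 and 1.631 rad and angle between the x axis of each of rod_handle0, rod_handle1, rod_handle2, net_handle and the x axis of rack, either way round below 0.08 rad and linear speed of each of rod_handle0, rod_handle1, rod_handle2, net_handle below 0.03 m/s and z of rod_handle1 in the frame of rack between 0.0513 and 0.0613 m and x of rod_handle1 in the frame of rack between -0.02 and 0.02 m and y of rod_handle1 in the frame of rack between -0.115 and 0.115 m and angle between rod_handle1's own x axis and vertical between 1.511 and 1.631 rad and z of rod_handle2 in the frame of rack between 0.0513 and 0.0613 m and x of rod_handle2 in the frame of rack between -0.02 and 0.02 m and y of rod_handle2 in the frame of rack between -0.115 and 0.115 m and angle between rod_handle2's own x axis and vertical between 1.511 and 1.631 rad and z of net_handle in the frame of rack between 0.0513 and 0.0613 m and x of net_handle in the frame of rack between -0.02 and 0.02 m and y of net_handle in the frame of rack between -0.115 and 0.115 m and angle between net_handle's own x axis and vertical between 1.511 and 1.631 rad and z of stop_top in the frame of stop_box below 0.082 m), for 0.3 s.
3. the button has been twisted clockwise (value of joint stop_turn above 0.7 rad).
4. the button stands fully up (z of stop_top in the frame of stop_box above 0.086 m), for 0.2 s.
At the end, for the whole second after the job is handed in: The net handle and every rod handle present rest in the rack's V-notches: middle within 20 mm of the rack's centre line, axis 51 to 61 mm above the rack's underside, level and along the rack within about 3.4 and 4.6 degrees, at rest; the stop button is up (within 2 mm) (z of rod_handle0 in the frame of rack between 0.0513 and 0.0613 m and x of rod_handle0 in the frame of rack between -0.02 and 0.02 m and y of rod_handle0 in the frame of rack between -0.115 and 0.115 m and angle between rod_handle0's own x axis and vertical between 1.511 and 1.631 rad and angle between the x axis of each of rod_handle0, rod_handle1, rod_handle2, net_handle and the x axis of rack, either way round below 0.08 rad and linear speed of each of rod_handle0, rod_handle1, rod_handle2, net_handle below 0.03 m/s and z of rod_handle1 in the frame of rack between 0.0513 and 0.0613 m and x of rod_handle1 in the frame of rack between -0.02 and 0.02 m and y of rod_handle1 in the frame of rack between -0.115 and 0.115 m and angle between rod_handle1's own x axis and vertical between 1.511 and 1.631 rad and z of rod_handle2 in the frame of rack between 0.0513 and 0.0613 m and x of rod_handle2 in the frame of rack between -0.02 and 0.02 m and y of rod_handle2 in the frame of rack between -0.115 and 0.115 m and angle between rod_handle2's own x axis and vertical between 1.511 and 1.631 rad and z of net_handle in the frame of rack between 0.0513 and 0.0613 m and x of net_handle in the frame of rack between -0.02 and 0.02 m and y of net_handle in the frame of rack between -0.115 and 0.115 m and angle between net_handle's own x axis and vertical between 1.511 and 1.631 rad and z of stop_top in the frame of stop_box above 0.086 m); the robot touches nothing.
It fails at once if a lure, the reel or the clipper was shoved more than 80 mm from its place (distance of any of lure_a, lure_b, lure_c, reel, clipper from where it was at the start of the episode above 0.08 m).
Of rod_handle0, rod_handle1, rod_handle2 only 2 to 3 are there at a start; the rules pass over those that are not, and their reading is None.
At some moment in a run one of rod_handle0, rod_handle1, rod_handle2 may be knocked a few centimetres aside while the robot is not near it.
Once in a run the grip may slacken for a moment while it holds something.
It also fails if it takes over 210 s, if anything falls off the work surface, if the arm or the gripper's body presses on something with over 40 N, if the wrist force passes 120 N, or if a joint passes its speed limit or range.

## Working session

There is one attempt and no reset: what is moved stays moved. The work goes in short steps, Python scripts to look and compute and a shell command to move; the robot and the scene stay as the last step left them, time stands still between calls to the robot, and variables do not carry over. Pictures are saved under pics/ and viewed, and the job is handed in when it is done.

```bash
ls; mkdir -p pics
cat > h.py <<'E'
from bench import *
import numpy as np, cv2
from scipy.spatial.transform import Rotation as R
def snap(n,f):
    im=get_image(n); cv2.imwrite('pics/'+f,im['pixels']); return im
def proj(im,P):
    T=np.linalg.inv(np.array(im['cam_to_world'])); p=T[:3,:3]@np.array(P,float)+T[:3,3]; q=np.array(im['K'])@p; return q[:2]/q[2]
def unproj(im,u,v,z):
    C=np.array(im['cam_to_world']); d=C[:3,:3]@np.linalg.inv(np.array(im['K']))@np.array([u,v,1.]); t=(z-C[2,3])/d[2]; return (C[:3,3]+t*d)
def tri(a,ua,b,ub):
    # two-ray midpoint
    A=[];B=[]
    M=np.zeros((3,3));y=np.zeros(3);L=[]
    for im,u in((a,ua),(b,ub)):
        C=np.array(im['cam_to_world']);d=C[:3,:3]@np.linalg.inv(np.array(im['K']))@np.array([u[0],u[1],1.]);d/=np.linalg.norm(d)
        Q=np.eye(3)-np.outer(d,d);M+=Q;y+=Q@C[:3,3]
    return np.linalg.solve(M,y)
E
python3 - <<'E'
from h import *
import pickle
s=get_state();print({k:np.round(v,3) for k,v in s.items()})
print(np.round(R.from_rotvec(s['tool_rot']).as_matrix(),3))
for n in('scene','top','wrist'):
    im=snap(n,n+'0.png');pickle.dump(im,open(n+'0.pkl','wb'));print(n,np.round(im['cam_to_world'],3).tolist(),np.round(im['K'],1).tolist())
E
```

```text
pics
{'time': np.float64(0.0), 'joint_positions': array([ 1.292,  0.322, -0.07 ,  1.452,  0.023,  1.371, -0.057]), 'qd': array([ 0.001, -0.001, -0.002, -0.   , -0.001, -0.001, -0.   ]), 'joint_torque': array([-0.0000e+00, -4.9129e+01, -4.0400e-01, -3.1253e+01, -6.4000e-02,
        4.4000e-02,  0.0000e+00]), 'position': array([ 0.187, -0.622,  0.221]), 'tool_rot': array([ 0.992,  1.335, -0.99 ]), 'ft_force': array([ 0.291,  0.988, -0.477]), 'torque': array([ 0.006, -0.023, -0.01 ]), 'grip_width': np.float64(0.997)}
[[-0.001  0.957  0.289]
 [ 0.002  0.289 -0.957]
 [-1.    -0.    -0.002]]
scene [[-0.798, 0.43, -0.423, 1.226], [0.603, 0.583, -0.545, 0.82], [0.012, -0.689, -0.724, 1.257], [0.0, 0.0, 0.0, 1.0]] [[506.1, 0.0, 320.2], [0.0, 506.1, 245.5], [0.0, 0.0, 1.0]]
top [[-0.072, -0.977, 0.201, 0.313], [-0.997, 0.07, -0.015, -0.056], [0.0, -0.201, -0.98, 1.208], [0.0, 0.0, 0.0, 1.0]] [[450.7, 0.0, 312.2], [0.0, 450.7, 241.3], [0.0, 0.0, 1.0]]
wrist [[0.289, -0.92, -0.265, 0.26], [-0.957, -0.278, -0.079, -0.6], [-0.001, 0.277, -0.961, 0.384], [0.0, 0.0, 0.0, 1.0]] [[336.9, 0.0, 316.7], [0.0, 336.9, 240.3], [0.0, 0.0, 1.0]]
```

View pics/top0.png

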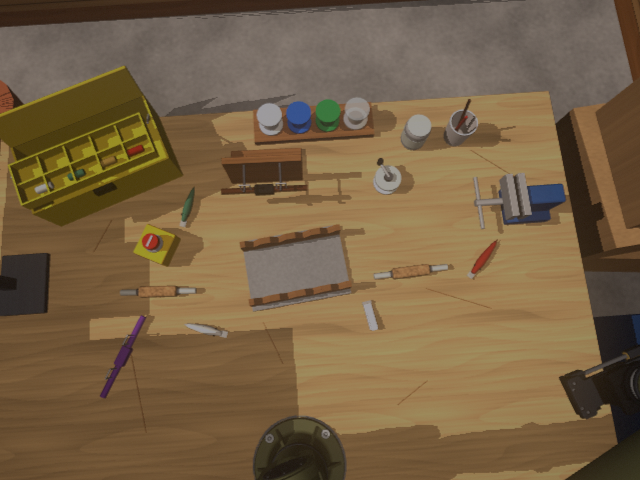

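View pics/scene0.png

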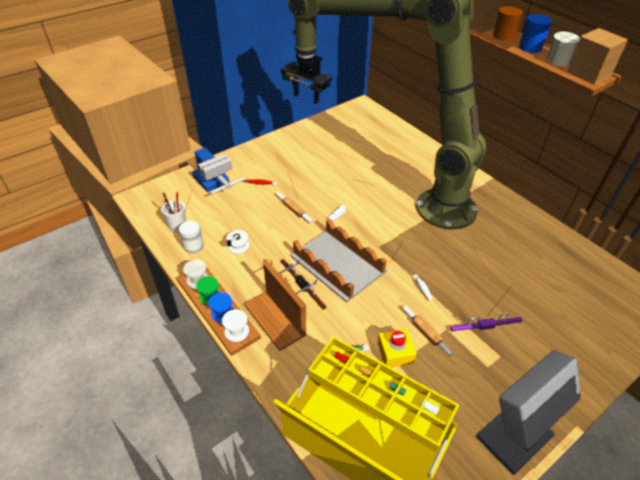

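View pics/wrist0.png

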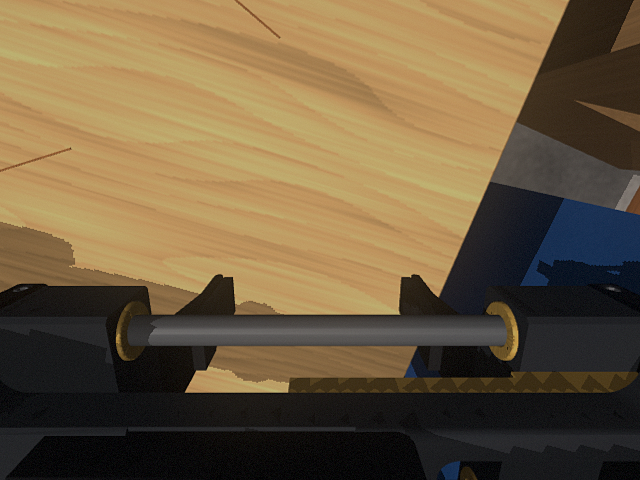

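Run:
```python
from h import *
im=cv2.imread('pics/top0.png')
def crop(x0,y0,x1,y1,s,f):cv2.imwrite('pics/'+f,cv2.resize(im[y0:y1,x0:x1],None,fx=s,fy=s,interpolation=cv2.INTER_CUBIC))
crop(210,140,370,320,3.3,'c_rack.png')
crop(90,180,250,400,2.7,'c_left.png')
crop(350,200,510,340,4,'c_right.png')
```

```text
(no output)
```

View pics/c_rack.png

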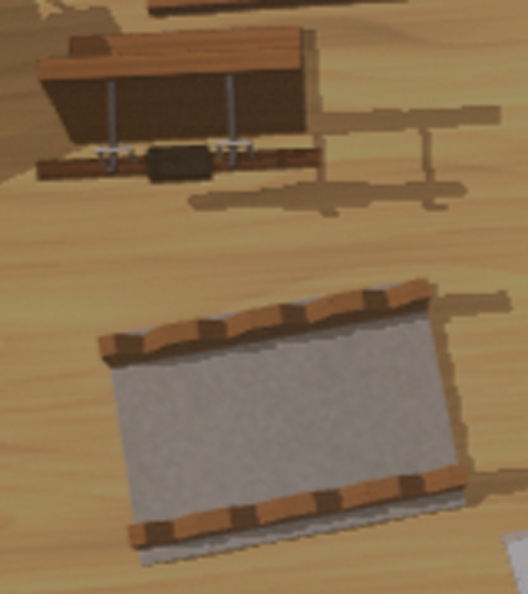

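View pics/c_left.png

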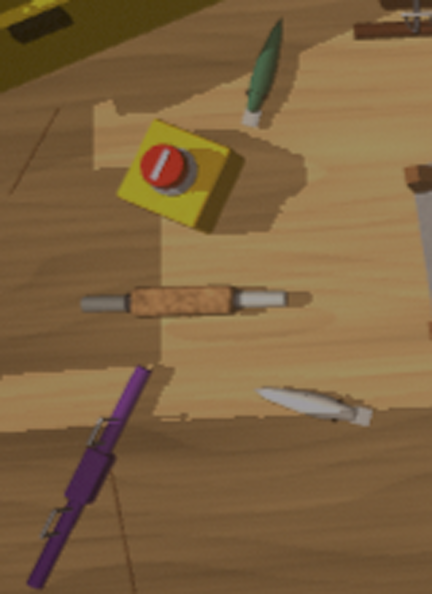

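View pics/c_right.png

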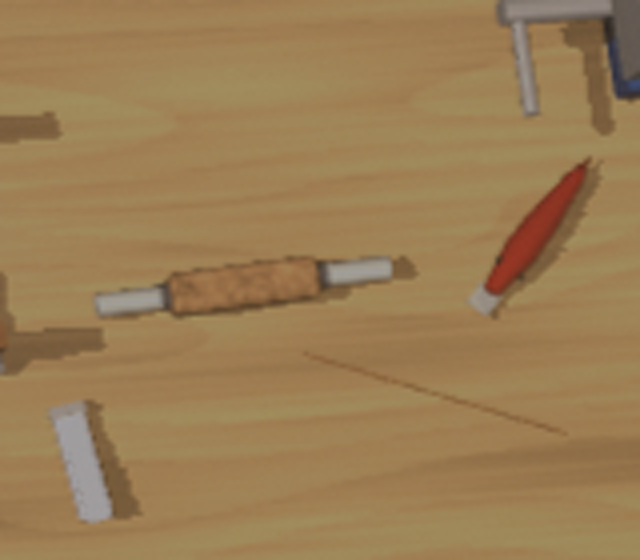

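```bash
cat > fit.py <<'E'
from h import *
import pickle
from scipy.optimize import least_squares
top=pickle.load(open('top0.pkl','rb'));sc=pickle.load(open('scene0.pkl','rb'))
def fit(loc,pix,x0,im=top):
    loc=np.array(loc,float)
    def f(p):
        c,s=np.cos(p[2]),np.sin(p[2])
        return np.concatenate([proj(im,[p[0]+c*l[0]-s*l[1],p[1]+s*l[0]+c*l[1],l[2]])-q for l,q in zip(loc,pix)])
    r=least_squares(f,x0);return r.x,np.abs(r.fun).max()
def draw(img,im,p,lines,col):
    c,s=np.cos(p[2]),np.sin(p[2])
    for a,b in lines:
        A=[proj(im,[p[0]+c*l[0]-s*l[1],p[1]+s*l[0]+c*l[1],l[2]])*8 for l in(a,b)]
        cv2.line(img,tuple(int(v) for v in np.round(A[0])),tuple(int(v) for v in np.round(A[1])),col,1,cv2.LINE_AA,3)
E
python3 - <<'E'
from fit import *
P=lambda u,v,o=(210,140),s=3.3:(o[0]+u/s-.35,o[1]+v/s-.35)
loc=[[.083,.132,.065],[.083,-.132,.065],[-.067,.132,.065],[-.067,-.132,.065],[-.095,.132,.012],[-.095,-.132,.012]]
pix=[P(98,340),P(427,280),P(129,526),P(463,465),P(143,565),P(465,505)]
rack,e=fit(loc,pix,[.4,0,0]);print('rack',rack,np.degrees(rack[2]),e)
# stop: box top corners
L=lambda u,v:P(u,v,(90,180),2.7)
a=.0425
box,e=fit([[a,a,.055],[a,-a,.055],[-a,-a,.055],[-a,a,.055]],[L(158,118),L(244,158),L(207,233),L(117,193)],[.5,.3,-.4]);print('box',box,np.degrees(box[2]),e)
print('head',unproj(top,*L(163,167),.088))
# rods
def rod(p,q,z):
    A=unproj(top,*p,z);B=unproj(top,*q,z);print((A+B)/2,np.linalg.norm(A-B),np.degrees(np.arctan2(*(A-B)[[1,0]])))
Q=lambda u,v:P(u,v,(350,200),4)
rod(L(81,303),L(288,299),.016); rod(Q(97,306),Q(392,269),.016)
rod(P(37,170),P(322,157),.103)
print('sleeve',unproj(top,*P(180,163),.113))
# hook_stand board top front edge
rod(P(38,78),P(303,72),.152); 
for n,l,o,s in(('green',[(282,22),(250,120)],(90,180),2.7),('white',[(260,390),(370,418)],(90,180),2.7),('clip',[(68,405),(97,520)],(350,200),4)):
    print(n,[unproj(top,*P(u,v,o,s),.01)[:2].round(3) for u,v in l])
print('reel',unproj(top,387,180,.03),'toolbox',unproj(top,105,80,.1),unproj(top,180,160,.1),unproj(top,50,218,.05))
for n,im in(('top',top),('scene',sc)):
    I=im['pixels'].copy()
    ls=[]
    for x in(-.083,-.067,.067,.083):
        pts=[(x,-.132,.065)]
        for y in(-.099,-.033,.033,.099): pts+=[(x,y-.02,.065),(x,y,.045),(x,y+.02,.065)]
        pts+=[(x,.132,.065)]; ls+=list(zip(pts[:-1],pts[1:]))
    c=[(.095,.132,.012),(.095,-.132,.012),(-.095,-.132,.012),(-.095,.132,.012)];ls+=list(zip(c,c[1:]+c[:1]))
    draw(I,im,rack,ls,(0,255,0))
    c=[(a,a,.055),(a,-a,.055),(-a,-a,.055),(-a,a,.055)];draw(I,im,box,list(zip(c,c[1:]+c[:1])),(255,0,0))
    cv2.imwrite(f'pics/ov_{n}.png',cv2.resize((I[160:320,100:380] if n=='top' else I[200:400,260:460]),None,fx=2.8,fy=2.8,interpolation=cv2.INTER_CUBIC))
E
```

```text
rack [ 0.49083057 -0.02442203  0.11154442] 6.391024728461504 0.6996578732210992
box [ 0.56959078  0.3316275  -0.48549097] -27.816583693717103 2.476810239178036
head [0.57136274 0.33789635 0.088     ]
[0.4523931  0.34214015 0.016     ] 0.20213360019000323 86.98859457995266
[ 0.45631139 -0.32968931  0.016     ] 0.19908306228211717 93.0414746168497
[0.68416437 0.04103074 0.103     ] 0.22143432210080385 88.61916749915002
sleeve [0.68117947 0.03985545 0.113     ]
[0.73768908 0.04004312 0.152     ] 0.19918557203254336 87.26055833328397
green [array([0.733, 0.243]), array([0.632, 0.277])]
white [array([0.362, 0.272]), array([0.327, 0.166])]
clip [array([ 0.388, -0.206]), array([ 0.312, -0.217])]
reel [ 0.71086126 -0.29045179  0.03      ] toolbox [1.02507004 0.45548254 0.1       ] [0.78037788 0.2558476  0.1       ] [0.6629307  0.61569466 0.05      ]
```

View pics/ov_top.png

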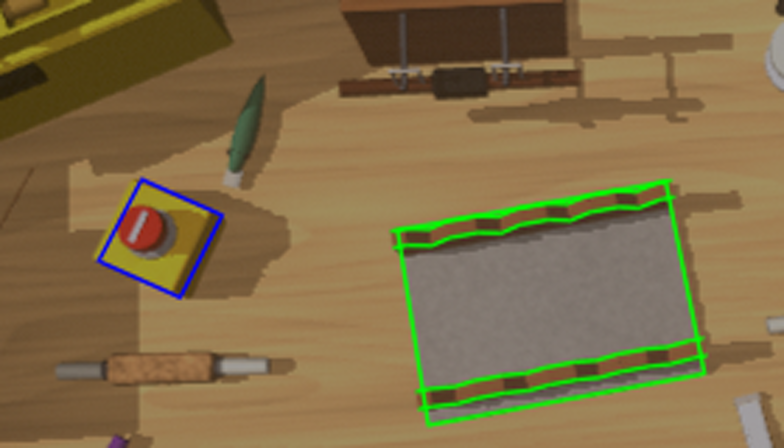

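View pics/ov_scene.png

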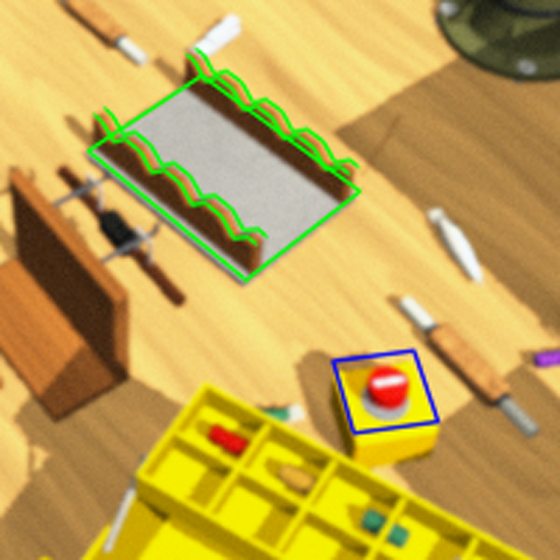

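```bash
python3 -m handwheel '[{"xyz":[4.1,0.5,0],"angular":[0,0,0]},{"xyz":[4.1,0.5,0],"angular":[0,0,0]},{"xyz":[4,1,0],"angular":[0,0,0]},{"xyz":[4,1,0],"angular":[0,0,0]},{"xyz":[4,1,0],"angular":[0,0,0]}]' 0 20
python3 - <<'E'
from fit import *
P=lambda u,v,o=(90,180),s=2.7:(o[0]+u/s-.35,o[1]+v/s-.35)
print(tri(top,P(163,167),sc,P(388,383,(260,200),2.8)))
E
```

```text
time: 0.57
position: [0.3769, -0.5866, 0.2201]
tool_rot: [1.007, 1.333, -1.02]
ft_force: [1.1, -1.1, 0.5]
grip_width: 0.704
[0.57391551 0.33913226 0.08130379]
```

```bash
R='{"xyz":[0,0,0],"angular":[0,0,0]}'; python3 -m handwheel '[{"xyz":[2.5,3.3,0],"angular":[0,0,0]},{"xyz":[2.5,3.3,0],"angular":[0,0,0]},{"xyz":[2.5,3.3,0],"angular":[0,0,0]},{"xyz":[2,3.6,0],"angular":[0,0,0]},{"xyz":[1,4,0],"angular":[0,0,0]}]'; python3 -m handwheel '[{"xyz":[1,4,0],"angular":[0,0,0]},{"xyz":[0.5,4.1,0],"angular":[0,0,0]},{"xyz":[0.5,4.1,0],"angular":[0,0,0]},{"xyz":[0.5,4.1,0],"angular":[0,0,0]},{"xyz":[0.5,4.1,0],"angular":[0,0,0]}]';python3 -m handwheel '[{"xyz":[0.5,4.1,0],"angular":[0,0,0]},{"xyz":[0.5,4.1,0],"angular":[0,0,0]},{"xyz":[0.5,4.1,0],"angular":[0,0,0]},{"xyz":[0.5,4.1,0],"angular":[0,0,0]},{"xyz":[0.5,4.1,0],"angular":[0,0,0]}]'
```

```text
time: 0.98
position: [0.4884, -0.411, 0.2136]
tool_rot: [1.009, 1.336, -1.017]
ft_force: [0.8, 0.0, -0.3]
grip_width: 0.328
time: 1.4
position: [0.5183, -0.2058, 0.211]
tool_rot: [1.008, 1.34, -1.015]
ft_force: [0.1, 0.7, 0.1]
grip_width: 0.017
time: 1.82
position: [0.5406, 0.0011, 0.2105]
tool_rot: [1.007, 1.339, -1.017]
ft_force: [0.8, 0.1, -0.6]
grip_width: 0.007
```

```bash
python3 -m handwheel '[{"xyz":[0.4,4.1,0],"angular":[0,0,0]},{"xyz":[0.4,4.1,0],"angular":[0,0,0]},{"xyz":[0.4,4.1,0],"angular":[0,0,0]},{"xyz":[0.4,4.1,0],"angular":[0,0,0]},{"xyz":[0.4,4.1,0],"angular":[0,0,0]}]';python3 -m handwheel '[{"xyz":[0.4,4.1,0],"angular":[0,0,0]},{"xyz":[0.3,4.1,0],"angular":[0,0,0]},{"xyz":[0.3,3.5,0],"angular":[0,0,0]},{"xyz":[0,1,0],"angular":[0,0,0]},{"xyz":[0,0,0],"angular":[0,0,0]}]'
python3 - <<'E'
from h import *
im=snap('wrist','w1.png');s=get_state();print(s['position'])
for d in(0,.0):print(proj(im,[.5739,.339,.088]),proj(im,s['position']))
E
```

```text
time: 2.23
position: [0.5585, 0.2085, 0.2103]
tool_rot: [1.008, 1.337, -1.019]
ft_force: [0.5, -1.0, 0.4]
grip_width: 0.004
time: 2.65
position: [0.5633, 0.35, 0.2081]
tool_rot: [1.001, 1.349, -1.01]
ft_force: [0.3, 0.0, 0.5]
grip_width: 0.01
[0.56316927 0.34906055 0.2079497 ]
[333.96479936 223.93908707] [318.03697232 293.92693884]
[333.96479936 223.93908707] [318.03697232 293.92693884]
```

View pics/w1.png

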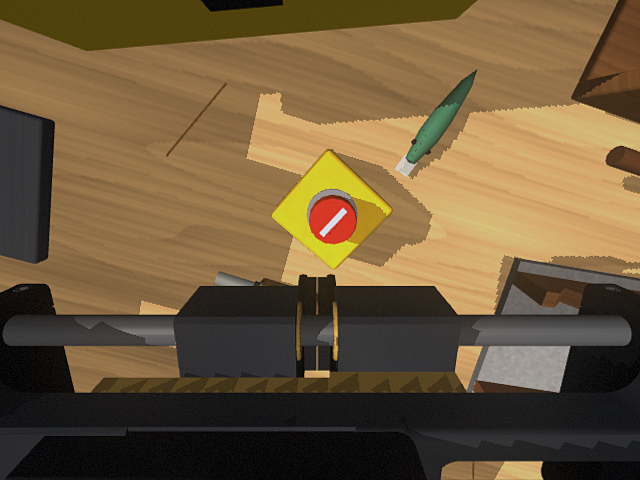

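Run:
```python
from h import *
im=get_image('wrist')
print(unproj(im,333,219.5,.088),unproj(im,332,210,.055))
```

```text
[0.57724086 0.33997724 0.088     ] [0.57855516 0.34019564 0.055     ]
```

```bash
python3 -m handwheel '[{"xyz":[1.3,-1.0,-3],"angular":[0,0,0]},{"xyz":[0,0,-4],"angular":[0,0,0]},{"xyz":[0,0,-2.5],"angular":[0,0,0]},{"xyz":[0,0,-1],"angular":[0,0,0]},{"xyz":[0,0,0],"angular":[0,0,0]}]'
```

```text
time: 3.17
position: [0.5835, 0.3223, 0.1029]
tool_rot: [1.012, 1.329, -1.023]
ft_force: [-0.6, 0.6, 0.6]
grip_width: 0.006
```

```bash
python3 -m handwheel '[{"xyz":[-0.7,1.6,0],"angular":[0,0,0]},{"xyz":[0,0,0],"angular":[0,0,0]},{"xyz":[0,0,0],"angular":[0,0,0]}]'
```

```text
time: 3.42
position: [0.58, 0.3316, 0.1053]
tool_rot: [1.017, 1.321, -1.03]
ft_force: [-1.0, -0.6, 0.6]
grip_width: 0.008
```

```bash
python3 -m handwheel '[{"xyz":[-0.4,0.8,0],"angular":[0,0,0]},{"xyz":[0,0,0],"angular":[0,0,0]},{"xyz":[0,0,-1.5],"angular":[0,0,0]},{"xyz":[0,0,-0.5],"angular":[0,0,0]},{"xyz":[0,0,0],"angular":[0,0,0]}]'
```

```text
time: 3.83
position: [0.5795, 0.3392, 0.0891]
tool_rot: [1.024, 1.314, -1.025]
ft_force: [-0.4, -0.1, 1.4]
grip_width: 0.009
```

Run:
```python
from h import *
s=get_state();print(s['position'],R.from_rotvec(s['tool_rot']).as_matrix().round(3).tolist(),s['ft_force'])
```

```text
[0.57950273 0.33923979 0.08905119] [[0.001, 0.969, 0.246], [-0.002, 0.246, -0.969], [-1.0, 0.001, 0.002]] [-0.39528956 -0.05657006  1.38313989]
```

```bash
python3 -m handwheel '[{"xyz":[-0.3,0,-0.7],"angular":[0,0,0]},{"xyz":[0,0,-0.5],"angular":[0,0,0]},{"xyz":[0,0,-0.4],"angular":[0,0,0]},{"xyz":[0,0,-0.3],"angular":[0,0,0]},{"xyz":[0,0,-0.2],"angular":[0,0,0]}]'
```

```text
time: 4.25
position: [0.5783, 0.3394, 0.0802]
tool_rot: [1.025, 1.307, -1.023]
ft_force: [-2.7, -2.2, 7.5]
grip_width: 0.001
```

```bash
python3 -m handwheel '[{"xyz":[0,0,-0.4],"angular":[0,0,0]},{"xyz":[0,0,-0.4],"angular":[0,0,0]},{"xyz":[0,0,-0.3],"angular":[0,0,0]},{"xyz":[0,0,0],"angular":[0,0,0]}]'
```

```text
time: 4.58
position: [0.5782, 0.3394, 0.0812]
tool_rot: [1.025, 1.301, -1.023]
ft_force: [0.4, -0.1, -0.1]
grip_width: 0.004
```

```bash
python3 -m handwheel '[{"xyz":[0,0,4],"angular":[0,0,0]},{"xyz":[0,0,4],"angular":[0,0,0]},{"xyz":[-3,0,4],"angular":[0,0,0]},{"xyz":[-4,0,0],"angular":[0,0,0]},{"xyz":[-2,0,0],"angular":[0,0,0]}]' 8.7
python3 - <<'E'
from h import *
im=snap('wrist','w2.png');s=get_state();print(s['position'])
for z in(.08,.088):
  c=proj(im,[.5765,.3395,z]); e=proj(im,[.5765+.021,.3395,z]); print(z,c,e)
E
```

```text
time: 5.0
position: [0.4916, 0.3358, 0.1925]
tool_rot: [1.024, 1.304, -1.034]
ft_force: [-0.6, 0.5, -0.9]
grip_width: 0.296
[0.48938628 0.33696557 0.19352003]
0.08 [336.11505769 133.28013739] [343.08574961 105.20961907]
0.088 [336.82353893 132.96954176] [344.02528635 104.02547418]
```

View pics/w2.png

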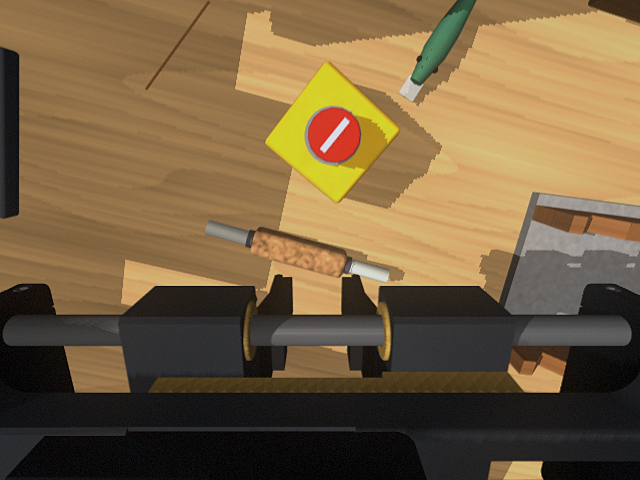

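Run:
```python
from h import *
im=snap('scene','s2.png')
a=cv2.imread('pics/scene0.png')[310:370,370:430];b=im['pixels'][310:370,370:430]
cv2.imwrite('pics/s2c.png',cv2.resize(np.hstack([a,b]),None,fx=6,fy=6,interpolation=cv2.INTER_CUBIC))
w=get_image('wrist')
A=unproj(w,206,228,.014);B=unproj(w,389,272,.014);print((A+B)/2,np.linalg.norm(A-B),np.degrees(np.arctan2(*(A-B)[[1,0]])))
A=unproj(w,257,240,.026);B=unproj(w,345,263,.026);print((A+B)/2)
```

```text
[0.4558018  0.34379085 0.014     ] 0.19993151548102014 89.46680142218811
[0.45890012 0.34198146 0.026     ]
```

View pics/s2c.png

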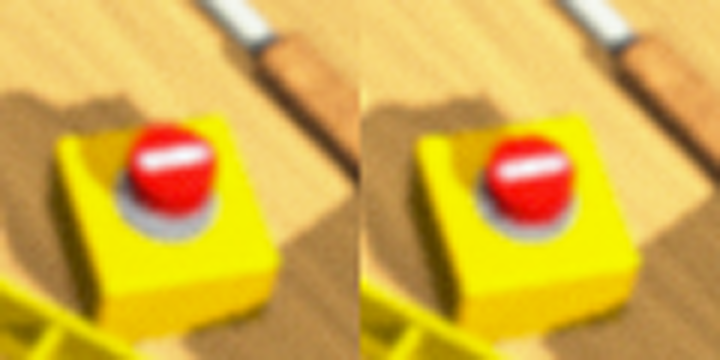

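```bash
python3 -m handwheel '[{"xyz":[-1,0.2,0],"angular":[0,0,7.1]},{"xyz":[-1,0.2,0],"angular":[0,0,7.1]},{"xyz":[-1,0.2,0],"angular":[0,0,7.1]},{"xyz":[0,0,0],"angular":[0,0,7.1]},{"xyz":[0,0,0],"angular":[0,0,7.1]}]' 6;python3 -m handwheel '[{"xyz":[0,0,0],"angular":[0,0,7.1]},{"xyz":[0,0,0],"angular":[0,0,7.1]},{"xyz":[0,0,0],"angular":[0,0,7.1]},{"xyz":[0,0,0],"angular":[0,0,7.1]},{"xyz":[0,0,0],"angular":[0,0,7.1]}]'
cat >> h.py <<'E'
def st(n=''):
    s=get_state();M=R.from_rotvec(s['tool_rot']).as_matrix()
    print(n,'t%.1f'%s['time'],'pos',s['position'].round(4),'jaw',np.degrees(np.arctan2(M[1,2],M[0,2])).round(1),'tooldir',M[:,0].round(3),'F',s['ft_force'].round(1),'w',round(float(s['grip_width'])*87,1),'q',s['joint_positions'].round(2))
    return s
E
python3 -c "
from h import *
st()"
```

```text
time: 5.57
position: [0.4674, 0.3372, 0.1877]
tool_rot: [0.548, 1.487, -0.556]
ft_force: [1.1, -0.0, 0.1]
grip_width: 0.681
time: 5.98
position: [0.4719, 0.3334, 0.1819]
tool_rot: [0.061, 1.563, -0.068]
ft_force: [0.8, -0.9, -0.0]
grip_width: 0.687
 t6.0 pos [0.4719 0.3334 0.1819] jaw -4.7 tooldir [ 0.007 -0.005 -1.   ] F [ 0.8 -0.9 -0. ] w 59.8 q [ 0.08  0.3  -0.88  1.67  0.25  1.29 -0.93]
```

```bash
python3 -m handwheel '[{"xyz":[-1.5,1.0,-4],"angular":[0,0,4]},{"xyz":[0,0,-4],"angular":[0,0,0]},{"xyz":[0,0,-3],"angular":[0,0,0]},{"xyz":[0,0,0],"angular":[0,0,0]},{"xyz":[0,0,0],"angular":[0,0,0]}]' 6
python3 - <<'E'
from h import *
im=snap('wrist','w3.png');s=st()
E
```

```text
time: 6.4
position: [0.4633, 0.3402, 0.0681]
tool_rot: [0.008, 1.566, -0.011]
ft_force: [0.0, 0.4, 0.1]
grip_width: 0.692
 t6.5 pos [0.463  0.3397 0.068 ] jaw -0.7 tooldir [ 0.005 -0.003 -1.   ] F [-0.8 -0.9 -0.9] w 60.2 q [ 0.03  0.41 -0.85  1.8   0.35  1.09 -0.96]
```

View pics/w3.png

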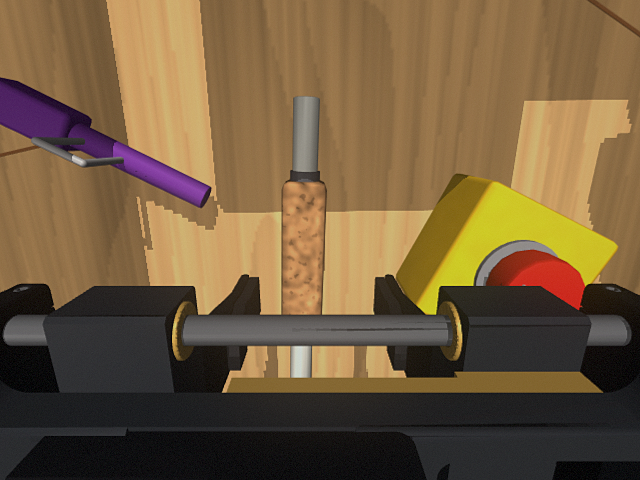

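Run:
```python
from h import *
im=get_image('wrist')
for u,v,z in((293,97,.013),(319,97,.013),(285,181,.026),(325,181,.026),(283,300,.026),(322,300,.026)):print(unproj(im,u,v,z).round(4))
```

```text
[0.4503 0.442  0.013 ]
[0.4658 0.4419 0.013 ]
[0.4448 0.3938 0.026 ]
[0.4688 0.3935 0.026 ]
[0.4404 0.3154 0.026 ]
[0.4664 0.315  0.026 ]
```

```bash
python3 -m handwheel '[{"xyz":[-1.0,0.4,-2],"angular":[0,0,-1.5]},{"xyz":[-0.1,0,-2],"angular":[0,0,0]},{"xyz":[0,0,0],"angular":[0,0,0]},{"xyz":[0,0,0],"angular":[0,0,0]}]' 5; python3 -c "
from h import *
st()"
```

```text
time: 6.83
position: [0.4594, 0.3482, 0.037]
tool_rot: [0.039, 1.552, -0.029]
ft_force: [-0.4, -0.1, 0.5]
grip_width: 0.581
 t6.8 pos [0.4594 0.3482 0.037 ] jaw -2.5 tooldir [ 0.019  0.006 -1.   ] F [-0.4 -0.1  0.5] w 50.5 q [-0.01  0.44 -0.83  1.83  0.39  1.02 -1.04]
```

```bash
python3 -m handwheel '[{"xyz":[-0.5,-0.5,-1],"angular":[-0.4,1.1,0]},{"xyz":[-0.1,0,-1.3],"angular":[0,0,0]},{"xyz":[0,0,0],"angular":[0,0,0]}]'; python3 -c "
from h import *
st()"
```

```text
time: 7.08
position: [0.4568, 0.3444, 0.0175]
tool_rot: [0.037, 1.565, -0.034]
ft_force: [0.1, -0.3, -0.3]
grip_width: 0.572
 t7.1 pos [0.4568 0.3444 0.0175] jaw -2.6 tooldir [ 0.006  0.002 -1.   ] F [ 0.1 -0.3 -0.3] w 49.8 q [-0.02  0.47 -0.81  1.84  0.41  1.   -1.04]
```

```bash
python3 -m handwheel '[{"xyz":[-0.2,-0.1,-0.6],"angular":[0,0,0]},{"xyz":[0,0,0],"angular":[0,0,0]}]'; python3 -m handwheel '[{"xyz":[0,0,0],"angular":[0,0,0]},{"xyz":[0,0,0],"angular":[0,0,0]},{"xyz":[0,0,0],"angular":[0,0,0]},{"xyz":[0,0,0],"angular":[0,0,0]},{"xyz":[0,0,0],"angular":[0,0,0]}]' 0 35; python3 -c "
from h import *
st()"
```

```text
time: 7.25
position: [0.4553, 0.3432, 0.0112]
tool_rot: [0.038, 1.565, -0.034]
ft_force: [-1.6, -0.1, -1.2]
grip_width: 0.574
time: 7.67
position: [0.4555, 0.3435, 0.0117]
tool_rot: [0.038, 1.564, -0.034]
ft_force: [-0.2, 1.1, -1.0]
grip_width: 0.316
 t7.7 pos [0.4555 0.3435 0.0117] jaw -2.6 tooldir [ 0.007  0.003 -1.   ] F [-0.2  1.1 -1. ] w 27.5 q [-0.02  0.48 -0.81  1.85  0.41  0.98 -1.05]
```

```bash
python3 -m handwheel '[{"xyz":[0,0,3],"angular":[0,0,0]},{"xyz":[0,0,4],"angular":[0,0,0]},{"xyz":[0,0,4],"angular":[0,0,0]},{"xyz":[0,0,2],"angular":[0,0,0]},{"xyz":[0,-1,0],"angular":[0,0,-7]}]'; python3 -m handwheel '[{"xyz":[0,-3,0],"angular":[0,0,-7]},{"xyz":[0.2,-3,0],"angular":[0,0,-7]},{"xyz":[0.2,-3,0],"angular":[0,0,-7]},{"xyz":[0.2,-3,0],"angular":[0,0,-7]},{"xyz":[0.2,-3,0],"angular":[0,0,-7]}]';  python3 -m handwheel '[{"xyz":[0.2,-3,0],"angular":[0,0,-7]},{"xyz":[0.2,-3,0],"angular":[0,0,-7]},{"xyz":[0.2,-3,0],"angular":[0,0,-7]},{"xyz":[0.2,-1,0],"angular":[0,0,-7]},{"xyz":[0,0,0],"angular":[0,0,-7]}]'; python3 -c "
from h import *
st()"
```

```text
time: 8.08
position: [0.4507, 0.3333, 0.144]
tool_rot: [0.131, 1.57, -0.128]
ft_force: [-0.2, 1.0, -1.9]
grip_width: 0.318
time: 8.5
position: [0.4569, 0.1868, 0.1479]
tool_rot: [0.625, 1.477, -0.607]
ft_force: [-0.1, -0.4, -2.0]
grip_width: 0.314
time: 8.92
position: [0.4638, 0.0738, 0.1481]
tool_rot: [1.099, 1.265, -1.091]
ft_force: [0.1, 0.1, -1.2]
grip_width: 0.323
 t8.9 pos [0.4638 0.0738 0.1481] jaw -81.3 tooldir [ 0.012 -0.004 -1.   ] F [ 0.1  0.1 -1.2] w 28.1 q [ 0.41  0.   -0.63  1.97  0.01  1.16 -1.64]
```

```bash
python3 -m handwheel '[{"xyz":[1.6,0,-3],"angular":[-0.3,0.7,-2.5]},{"xyz":[0.3,0,-2],"angular":[0,0,0]},{"xyz":[0,0,0],"angular":[0,0,0]},{"xyz":[0,0,0],"angular":[0,0,0]}]'
python3 - <<'E'
from h import *
snap('wrist','w4.png');snap('top','t4.png');snap('scene','s4.png');st()
a=cv2.imread('pics/top0.png')
t=cv2.imread('pics/t4.png')[210:330,220:380];s=cv2.imread('pics/s4.png')[190:310,270:410]
cv2.imwrite('pics/c4.png',np.vstack([cv2.resize(t,(560,290)),cv2.resize(s,(360,309))[:, :].repeat(1,0) if 0 else cv2.copyMakeBorder(cv2.resize(s,(360,309)),0,0,0,200,0)]))
E
```

```text
time: 9.25
position: [0.4844, 0.0708, 0.0987]
tool_rot: [1.131, 1.241, -1.142]
ft_force: [-0.1, 0.6, -1.2]
grip_width: 0.319
 t9.4 pos [0.4849 0.071  0.0998] jaw -84.5 tooldir [ 0.006 -0.013 -1.   ] F [-0.4 -0.  -1.1] w 27.9 q [ 0.39  0.12 -0.63  1.97  0.1   1.07 -1.76]
```

View pics/w4.png

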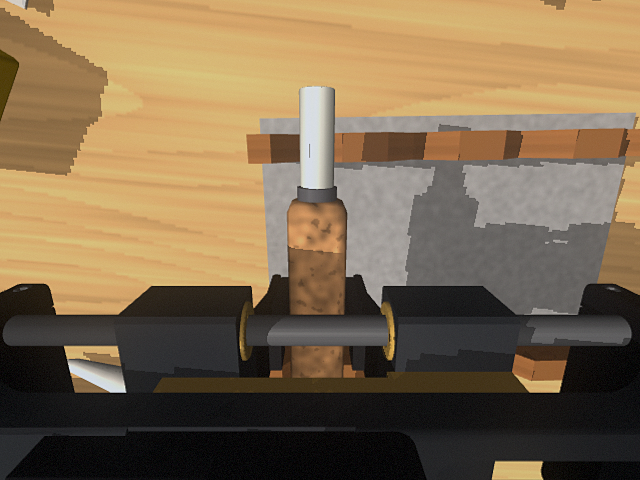

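View pics/c4.png

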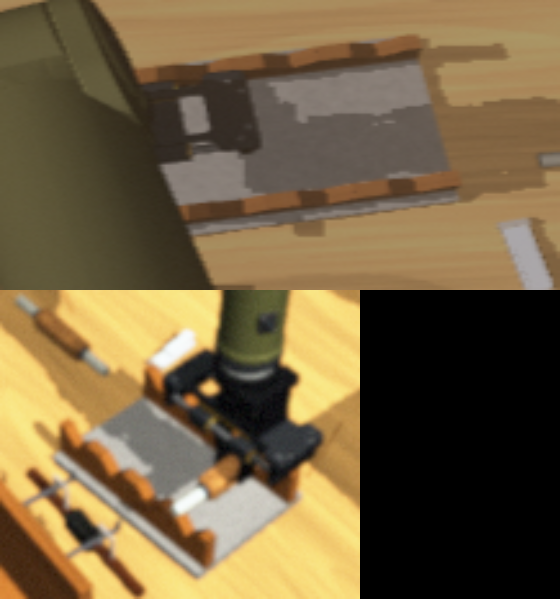

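```bash
cat >> fit.py <<'E'
rack=np.array([0.4908,-0.0244,0.1115])
def racklines():
    ls=[]
    for x in(-.083,-.067,.067,.083):
        pts=[(x,-.132,.065)]
        for y in(-.099,-.033,.033,.099): pts+=[(x,y-.02,.065),(x,y,.045),(x,y+.02,.065)]
        pts+=[(x,.132,.065)]; ls+=list(zip(pts[:-1],pts[1:]))
    c=[(.095,.132,.012),(.095,-.132,.012),(-.095,-.132,.012),(-.095,.132,.012)];ls+=list(zip(c,c[1:]+c[:1]))
    return ls
def ovw(f,p=rack):
    im=get_image('wrist');I=im['pixels'].copy();draw(I,im,p,racklines(),(0,255,0));cv2.imwrite('pics/'+f,I);return im
E
python3 - <<'E'
from fit import *
ovw('w4o.png')
E
```

```text
(no output)
```

View pics/w4o.png

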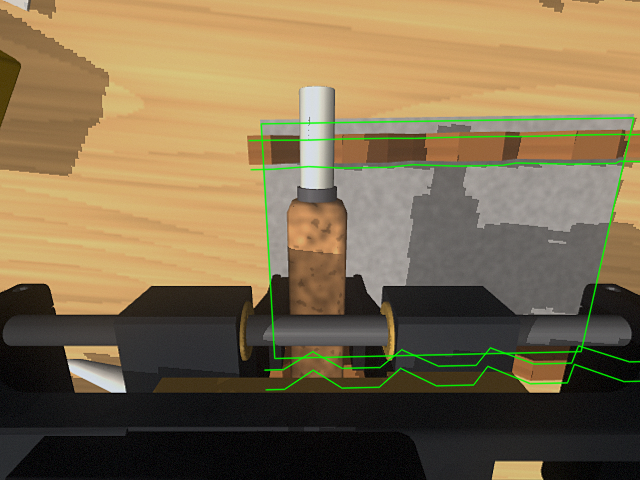

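```bash
python3 -m handwheel '[{"xyz":[-0.3,0.4,-1.5],"angular":[0.7,0.3,0.9]},{"xyz":[0,0,-1],"angular":[0,0,0]},{"xyz":[0,0,0],"angular":[0,0,0]}]'; python3 -c "
from h import *
st()"
```

```text
time: 9.7
position: [0.4843, 0.0756, 0.0778]
tool_rot: [1.129, 1.252, -1.121]
ft_force: [-0.2, -0.1, -1.0]
grip_width: 0.323
 t9.7 pos [0.4843 0.0756 0.0778] jaw -83.6 tooldir [ 0.009 -0.002 -1.   ] F [-0.2 -0.1 -1. ] w 28.1 q [ 0.39  0.15 -0.64  2.    0.11  1.02 -1.76]
```

```bash
python3 -m handwheel '[{"xyz":[-0.2,-0.15,-1.3],"angular":[0,0.5,0]},{"xyz":[0,0,-0.8],"angular":[0,0,0]},{"xyz":[0,0,0],"angular":[0,0,0]}]'; python3 -c "
from h import *
st()"
```

```text
time: 9.95
position: [0.4832, 0.0739, 0.0566]
tool_rot: [1.125, 1.256, -1.126]
ft_force: [-0.0, 0.3, -1.2]
grip_width: 0.313
 t9.9 pos [0.4832 0.0739 0.0566] jaw -83.6 tooldir [ 0.002 -0.003 -1.   ] F [-0.   0.3 -1.2] w 27.2 q [ 0.38  0.18 -0.63  2.01  0.13  0.98 -1.77]
```

```bash
python3 -m handwheel '[{"xyz":[0,0,-0.3],"angular":[0,0,0]},{"xyz":[0,0,-0.2],"angular":[0,0,0]},{"xyz":[0,0,0],"angular":[0,0,0]}]'; python3 -c "
from h import *
st()"
```

```text
time: 10.2
position: [0.484, 0.0754, 0.0555]
tool_rot: [1.125, 1.256, -1.127]
ft_force: [-0.3, 0.5, -0.7]
grip_width: 0.322
 t10.2 pos [0.484  0.0754 0.0555] jaw -83.6 tooldir [ 0.002 -0.003 -1.   ] F [-0.3  0.5 -0.7] w 28.0 q [ 0.38  0.19 -0.63  2.01  0.14  0.98 -1.78]
```

```bash
python3 -m handwheel '[{"xyz":[0,0,-0.3],"angular":[0,0,0]},{"xyz":[0,0,-0.2],"angular":[0,0,0]}]'; python3 -c "
from h import *
st()"; python3 -m handwheel '[{"xyz":[0,0,0],"angular":[0,0,0]},{"xyz":[0,0,0],"angular":[0,0,0]},{"xyz":[0,0,0],"angular":[0,0,0]},{"xyz":[0,0,0],"angular":[0,0,0]}]' 4.6; python3 -c "
from h import *
st()"
```

```text
time: 10.37
position: [0.4849, 0.0754, 0.0547]
tool_rot: [1.123, 1.254, -1.128]
ft_force: [-11.3, -1.6, 20.9]
grip_width: 0.316
 t10.4 pos [0.4849 0.0754 0.0547] jaw -83.6 tooldir [ 0.002 -0.006 -1.   ] F [-11.3  -1.6  20.9] w 27.5 q [ 0.38  0.19 -0.63  2.01  0.14  0.98 -1.78]
time: 10.7
position: [0.4866, 0.0758, 0.0559]
tool_rot: [1.125, 1.252, -1.126]
ft_force: [0.7, -0.3, -1.1]
grip_width: 0.496
 t10.7 pos [0.4866 0.0758 0.0559] jaw -83.6 tooldir [ 0.005 -0.006 -1.   ] F [ 0.7 -0.3 -1.1] w 43.2 q [ 0.37  0.19 -0.63  2.01  0.14  0.98 -1.79]
```

```bash
python3 -m handwheel '[{"xyz":[0,0,2],"angular":[0,0,0]},{"xyz":[0,0,4],"angular":[0,0,0]},{"xyz":[0,0,4],"angular":[0,0,0]},{"xyz":[0,0,2],"angular":[0,0,0]},{"xyz":[0,-1,0],"angular":[0,0,0]}]' 4.6
python3 - <<'E'
from fit import *
st();ovw('w5.png')
E
```

```text
time: 11.12
position: [0.4826, 0.0673, 0.1766]
tool_rot: [1.121, 1.262, -1.128]
ft_force: [0.5, 0.4, -0.2]
grip_width: 0.53
 t11.1 pos [0.4826 0.0673 0.1766] jaw -83.4 tooldir [-0.003 -0.003 -1.   ] F [ 0.5  0.4 -0.2] w 46.1 q [ 0.43  0.04 -0.63  1.88  0.02  1.23 -1.67]
```

View pics/w5.png

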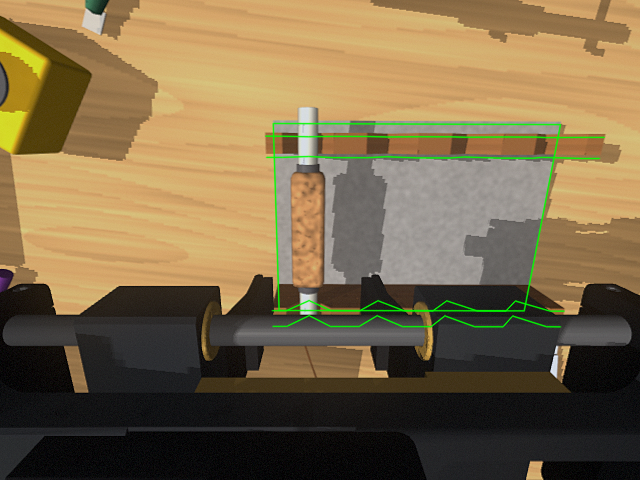

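Rod A lies in slot 3 (image 308,110–308,315), cork centred between the rails. On to rod B.

```bash
python3 -m handwheel '[{"xyz":[0,-3.6,0.3],"angular":[0,0,7.1]},{"xyz":[0,-3.6,0],"angular":[0,0,7.1]},{"xyz":[0,-3.6,0],"angular":[0,0,7.1]},{"xyz":[0,-3.6,0],"angular":[0,0,7.1]},{"xyz":[0,-3.6,0],"angular":[0,0,7.1]}]' 6;python3 -m handwheel '[{"xyz":[0,-3.6,0],"angular":[0,0,7.1]},{"xyz":[0,-3.6,0],"angular":[0,0,7.1]},{"xyz":[0,-3.6,0],"angular":[0,0,7.1]},{"xyz":[0,-3.6,0],"angular":[0,0,7.1]},{"xyz":[0,-3,0],"angular":[0,0,7.1]}]';python3 -m handwheel '[{"xyz":[0,-1.5,0],"angular":[0,0,7.1]},{"xyz":[0,-1,0],"angular":[0,0,7.1]},{"xyz":[0,0,-1],"angular":[0,0,7.1]},{"xyz":[0,0,0],"angular":[0,0,4]},{"xyz":[0,0,0],"angular":[0,0,0]}]'
python3 - <<'E'
from fit import *
st();snap('wrist','w6.png')
E
```

```text
time: 11.58
position: [0.479, -0.1025, 0.1715]
tool_rot: [0.678, 1.465, -0.691]
ft_force: [1.4, 0.1, -0.3]
grip_width: 0.683
time: 12.0
position: [0.4715, -0.2831, 0.161]
tool_rot: [0.2, 1.576, -0.217]
ft_force: [0.0, -0.2, -0.3]
grip_width: 0.689
time: 12.42
position: [0.4612, -0.3212, 0.1377]
tool_rot: [-0.149, 1.594, 0.135]
ft_force: [0.4, 0.0, 0.7]
grip_width: 0.69
 t12.4 pos [ 0.4612 -0.3212  0.1377] jaw 10.3 tooldir [-0.026 -0.012 -1.   ] F [0.4 0.  0.7] w 60.0 q [ 0.87  0.23 -0.37  1.76  0.11  1.19  0.65]
```

View pics/w6.png

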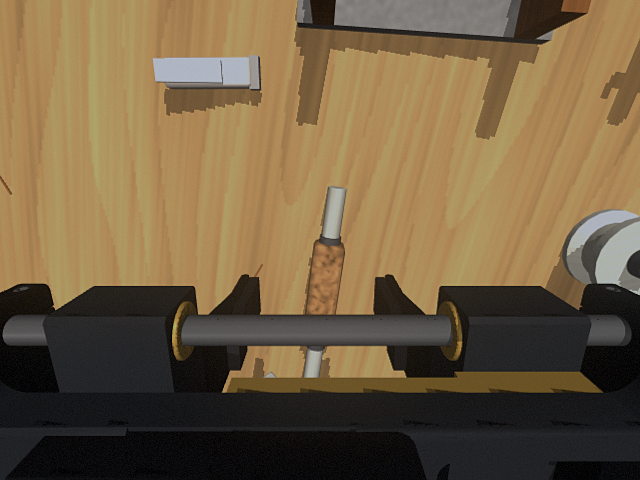

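Run:
```python
from h import *
im=get_image('wrist')
E=[unproj(im,u,v,.016) for u,v in((328,187),(345,187))];A=sum(E)/2
B=sum(unproj(im,u,v,.016) for u,v in((304,375),(319,375)))/2
K=sum(unproj(im,u,v,.026) for u,v in((315,240),(342,240)))/2
print(A,B,K);d=(B-A)/np.linalg.norm(B-A);print(np.degrees(np.arctan2(-d[1],-d[0])),'mid',A+.099*d, K+.05*d)
```

```text
[ 0.46629075 -0.27915386  0.016     ] [ 0.47774633 -0.46633241  0.016     ] [ 0.4677084  -0.32287689  0.026     ]
93.50220824275992 mid [ 0.47233837 -0.37796897  0.016     ] [ 0.47076275 -0.37278351  0.026     ]
```

```bash
python3 -m handwheel '[{"xyz":[0.6,-3,-2],"angular":[0.7,-1.5,-5]},{"xyz":[0.5,-2.5,-3],"angular":[0,0,-2]},{"xyz":[0,-0.5,-3],"angular":[0,0,0]},{"xyz":[0,0,0],"angular":[0,0,0]},{"xyz":[0,0,0],"angular":[0,0,0]}]' 6
python3 - <<'E'
from fit import *
st();im=snap('wrist','w7.png')
E
```

```text
time: 12.93
position: [0.4748, -0.3803, 0.0561]
tool_rot: [-0.034, 1.567, 0.035]
ft_force: [0.2, -0.6, 0.4]
grip_width: 0.691
 t12.9 pos [ 0.4748 -0.3803  0.0561] jaw 2.5 tooldir [ 0.003  0.001 -1.   ] F [ 0.2 -0.6  0.4] w 60.1 q [ 0.89  0.38 -0.31  1.73  0.13  1.04  0.58]
```

View pics/w7.png

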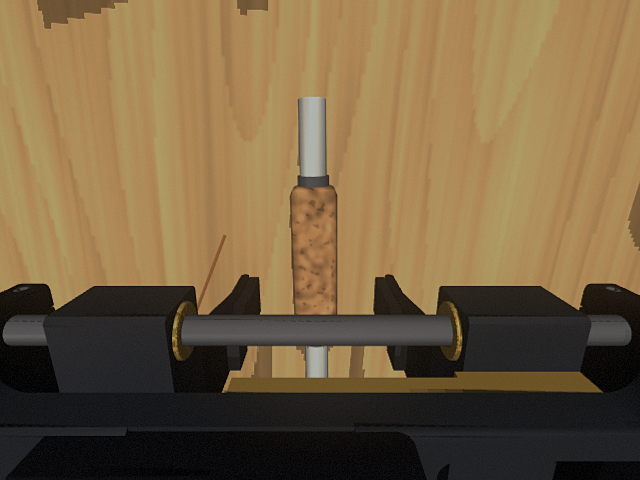

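Run:
```python
from h import *
im=get_image('wrist')
A=unproj(im,312,97,.014);K=unproj(im,314,188,.026);print(A,K,A[1]-.099,K[1]-.05)
B=unproj(im,316.5,375,.014);print(B)
```

```text
[ 0.46707617 -0.27898838  0.014     ] [ 0.47034921 -0.32833501  0.026     ] -0.37798838165674997 -0.37833500586610647
[ 0.47776033 -0.46244566  0.014     ]
```

```bash
python3 -m handwheel '[{"xyz":[-0.2,0.2,-2],"angular":[0,0,0.8]},{"xyz":[0,0,-2],"angular":[0,0,0]},{"xyz":[0,0,-0.5],"angular":[0,0,0]},{"xyz":[0,0,0],"angular":[0,0,0]}]' 5; python3 -c "
from h import *
st()"
```

```text
time: 13.37
position: [0.479, -0.3768, 0.02]
tool_rot: [-0.056, 1.556, 0.044]
ft_force: [-0.3, -0.2, -0.2]
grip_width: 0.582
 t13.4 pos [ 0.479  -0.3768  0.02  ] jaw 3.7 tooldir [ 0.014 -0.007 -1.   ] F [-0.3 -0.2 -0.2] w 50.6 q [ 0.88  0.42 -0.31  1.77  0.15  0.96  0.58]
```

```bash
python3 -m handwheel '[{"xyz":[-0.7,0,-1],"angular":[0.4,0.8,0]},{"xyz":[-0.2,0,-0.2],"angular":[0,0,0]},{"xyz":[0,0,0],"angular":[0,0,0]}]' 5; python3 -c "
from h import *
st()"
```

```text
time: 13.62
position: [0.4722, -0.377, 0.0118]
tool_rot: [-0.054, 1.567, 0.049]
ft_force: [0.2, 0.5, -0.4]
grip_width: 0.577
 t13.6 pos [ 0.4722 -0.377   0.0118] jaw 3.8 tooldir [ 0.004 -0.003 -1.   ] F [ 0.2  0.5 -0.4] w 50.2 q [ 0.88  0.43 -0.31  1.78  0.15  0.96  0.58]
```

```bash
python3 -m handwheel '[{"xyz":[0,0,0],"angular":[0,0,0]},{"xyz":[0,0,0],"angular":[0,0,0]},{"xyz":[0,0,0],"angular":[0,0,0]},{"xyz":[0,0,0],"angular":[0,0,0]},{"xyz":[0,0,0],"angular":[0,0,0]}]' 0 35; python3 -c "
from h import *
st()"; python3 -m handwheel '[{"xyz":[0,0,3],"angular":[0,0,0]},{"xyz":[0,0,4],"angular":[0,0,0]},{"xyz":[0,0,4],"angular":[0,0,0]},{"xyz":[0,0,2],"angular":[0,0,-7]},{"xyz":[0,1,0],"angular":[0,0,-7]}]'; python3 -c "
from h import *
st()"
```

```text
time: 14.03
position: [0.4732, -0.3782, 0.0142]
tool_rot: [-0.055, 1.564, 0.046]
ft_force: [0.2, -0.5, -0.4]
grip_width: 0.316
 t14.0 pos [ 0.4732 -0.3782  0.0142] jaw 3.7 tooldir [ 0.006 -0.005 -1.   ] F [ 0.2 -0.5 -0.4] w 27.5 q [ 0.88  0.42 -0.31  1.77  0.15  0.96  0.58]
time: 14.45
position: [0.4687, -0.3671, 0.1455]
tool_rot: [0.15, 1.565, -0.146]
ft_force: [0.1, -1.7, -0.7]
grip_width: 0.316
 t14.4 pos [ 0.4687 -0.3671  0.1455] jaw -10.8 tooldir [ 0.001  0.002 -1.   ] F [ 0.1 -1.7 -0.7] w 27.5 q [ 0.87  0.27 -0.3   1.68  0.08  1.2   0.37]
```

```bash
python3 -m handwheel '[{"xyz":[0.3,2.4,0],"angular":[0,0,-7.1]},{"xyz":[0.3,2.4,0],"angular":[0,0,-7.1]},{"xyz":[0.3,2.4,0],"angular":[0,0,-7.1]},{"xyz":[0.3,2.4,0],"angular":[0,0,-7.1]},{"xyz":[0.3,2.4,0],"angular":[0,0,-7.1]}]'; python3 -m handwheel '[{"xyz":[0.4,2.4,0],"angular":[0,0,-7.1]},{"xyz":[0.4,2.4,0],"angular":[0,0,-7.1]},{"xyz":[0.4,2.4,0],"angular":[0,0,-7.1]},{"xyz":[0.4,2,0],"angular":[0,0,-7.1]},{"xyz":[0,0,0],"angular":[0,0,-7.1]}]'; python3 -c "
from h import *
st()"
```

```text
time: 14.87
position: [0.4828, -0.2496, 0.1489]
tool_rot: [0.631, 1.47, -0.636]
ft_force: [0.2, 0.2, -0.3]
grip_width: 0.315
time: 15.28
position: [0.4991, -0.1461, 0.1489]
tool_rot: [1.101, 1.27, -1.106]
ft_force: [0.3, 0.3, -0.4]
grip_width: 0.319
 t15.3 pos [ 0.4991 -0.1461  0.1489] jaw -81.9 tooldir [ 0.    -0.004 -1.   ] F [ 0.3  0.3 -0.4] w 27.8 q [ 0.56  0.11 -0.35  1.86  0.05  1.18 -1.23]
```

```bash
python3 -m handwheel '[{"xyz":[0.3,2.2,-2],"angular":[0,0,-1.8]},{"xyz":[0,0.2,-2],"angular":[0,0,0]},{"xyz":[0,0,-1],"angular":[0,0,0]},{"xyz":[0,0,0],"angular":[0,0,0]}]'
python3 - <<'E'
from fit import *
st();ovw('w8.png')
E
```

```text
time: 15.62
position: [0.5034, -0.1186, 0.0987]
tool_rot: [1.127, 1.252, -1.13]
ft_force: [-1.6, 0.1, -0.0]
grip_width: 0.316
 t15.6 pos [ 0.5034 -0.1186  0.0987] jaw -83.8 tooldir [ 0.003 -0.005 -1.   ] F [-1.6  0.1 -0. ] w 27.5 q [ 0.52  0.16 -0.37  1.92  0.07  1.07 -1.34]
```

View pics/w8.png

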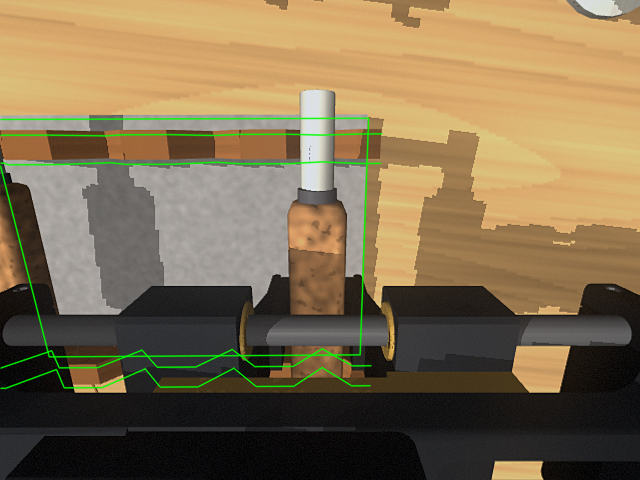

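```bash
python3 -m handwheel '[{"xyz":[-0.1,-0.4,-1.8],"angular":[0.3,0,0.2]},{"xyz":[0,0,-1],"angular":[0,0,0]},{"xyz":[0,0,0],"angular":[0,0,0]}]'; python3 -c "
from h import *
st()"
```

```text
time: 15.92
position: [0.5043, -0.1258, 0.0733]
tool_rot: [1.131, 1.251, -1.125]
ft_force: [-0.3, 0.8, -0.8]
grip_width: 0.324
 t15.9 pos [ 0.5043 -0.1258  0.0733] jaw -83.8 tooldir [ 0.008 -0.002 -1.   ] F [-0.3  0.8 -0.8] w 28.2 q [ 0.53  0.19 -0.36  1.94  0.08  1.02 -1.33]
```

```bash
python3 -m handwheel '[{"xyz":[-0.3,0.35,-0.8],"angular":[0,0.4,0.2]},{"xyz":[0,0,-0.6],"angular":[0,0,0]},{"xyz":[0,0,0],"angular":[0,0,0]}]'; python3 -c "
from h import *
st()"
```

```text
time: 16.17
position: [0.5021, -0.1235, 0.0601]
tool_rot: [1.126, 1.255, -1.128]
ft_force: [0.3, -0.6, -0.8]
grip_width: 0.316
 t16.2 pos [ 0.5021 -0.1235  0.0601] jaw -83.7 tooldir [ 0.002 -0.003 -1.   ] F [ 0.3 -0.6 -0.8] w 27.5 q [ 0.52  0.2  -0.36  1.95  0.09  1.   -1.35]
```

```bash
python3 -m handwheel '[{"xyz":[0,0,-0.3],"angular":[0,0,0]},{"xyz":[0,0,-0.3],"angular":[0,0,0]},{"xyz":[0,0,-0.2],"angular":[0,0,0]}]'; python3 -c "
from h import *
st()"
```

```text
time: 16.42
position: [0.503, -0.1218, 0.0572]
tool_rot: [1.125, 1.256, -1.127]
ft_force: [-7.1, -1.3, 14.2]
grip_width: 0.318
 t16.4 pos [ 0.503  -0.1218  0.0572] jaw -83.6 tooldir [ 0.002 -0.003 -1.   ] F [-7.1 -1.3 14.2] w 27.7 q [ 0.52  0.21 -0.36  1.95  0.09  0.99 -1.35]
```

Seated; open, rise and look.

```bash
python3 -m handwheel '[{"xyz":[0,0,0],"angular":[0,0,0]},{"xyz":[0,0,0],"angular":[0,0,0]},{"xyz":[0,0,0],"angular":[0,0,0]},{"xyz":[0,0,0],"angular":[0,0,0]}]' 4.6;python3 -m handwheel '[{"xyz":[0,0,2],"angular":[0,0,0]},{"xyz":[0,0,4],"angular":[0,0,0]},{"xyz":[0,0,4],"angular":[0,0,0]},{"xyz":[0,1.5,4],"angular":[0,0,0]},{"xyz":[0,3,3],"angular":[0,0,0]}]' 4.6
python3 - <<'E'
from fit import *
st();ovw('w9.png')
E
```

```text
time: 16.75
position: [0.5052, -0.1219, 0.0599]
tool_rot: [1.125, 1.252, -1.124]
ft_force: [0.4, 0.4, 0.4]
grip_width: 0.5
time: 17.17
position: [0.4969, -0.0815, 0.2254]
tool_rot: [1.128, 1.264, -1.143]
ft_force: [1.7, -0.2, 0.4]
grip_width: 0.527
 t17.2 pos [ 0.4969 -0.0815  0.2254] jaw -84.2 tooldir [-0.012 -0.001 -1.   ] F [ 1.7 -0.2  0.4] w 45.9 q [ 0.5   0.03 -0.4   1.78  0.02  1.34 -1.37]
```

View pics/w9.png

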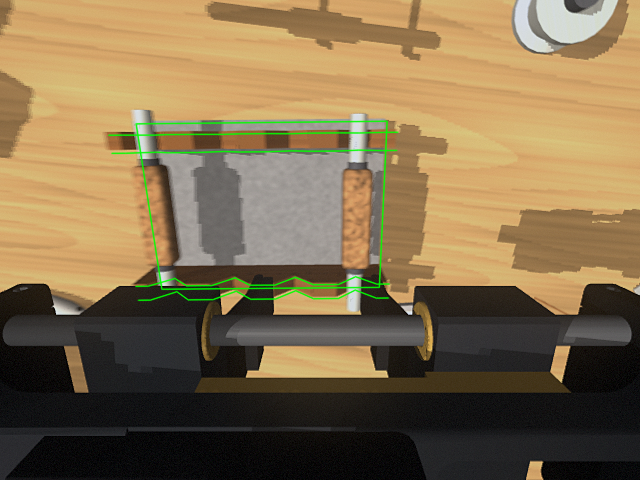

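```bash
python3 -m handwheel '[{"xyz":[0.4,1.2,0.5],"angular":[0,0,7.1]},{"xyz":[0.5,1.2,0.3],"angular":[0,0,7.1]},{"xyz":[0.5,1.2,0.3],"angular":[0,0,7.1]},{"xyz":[0.5,1.2,0.3],"angular":[0,0,7.1]},{"xyz":[0.5,1.2,0.3],"angular":[0,0,7.1]}]' 6;python3 -m handwheel '[{"xyz":[0.6,1.2,0.3],"angular":[0,0,7.1]},{"xyz":[0.6,1.2,0.3],"angular":[0,0,7.1]},{"xyz":[0.6,1.2,0.3],"angular":[0,0,7.1]},{"xyz":[0.6,1.2,0],"angular":[0,0,7.1]},{"xyz":[0.6,0,0],"angular":[0,0,7.1]}]'
python3 - <<'E'
from fit import *
st();snap('wrist','w10.png')
E
```

```text
time: 17.63
position: [0.5272, -0.0093, 0.2538]
tool_rot: [0.653, 1.464, -0.647]
ft_force: [0.2, -0.1, -0.3]
grip_width: 0.679
time: 18.05
position: [0.5586, 0.0455, 0.2624]
tool_rot: [0.167, 1.558, -0.154]
ft_force: [-0.1, 0.1, 0.9]
grip_width: 0.691
 t18.1 pos [0.5586 0.0455 0.2624] jaw -11.7 tooldir [ 0.007  0.007 -1.   ] F [-0.1  0.1  0.9] w 60.1 q [ 0.38  0.14 -0.56  1.61  0.07  1.4  -0.39]
```

View pics/w10.png

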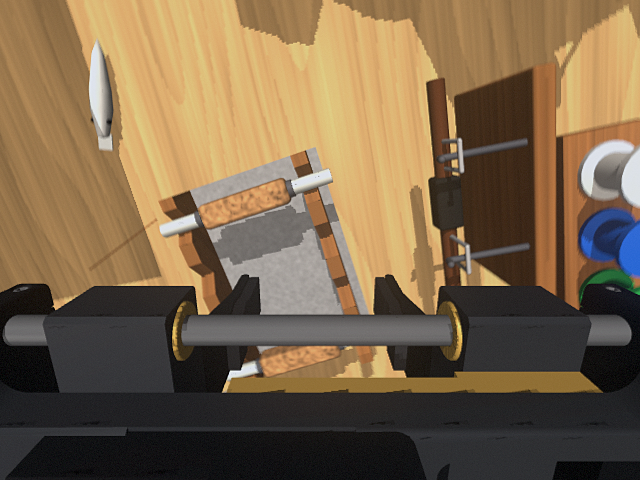

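Run:
```python
from h import *
I=cv2.imread('pics/w10.png')[65:305,400:560];cv2.imwrite('pics/w10c.png',cv2.resize(I,None,fx=2.5,fy=2.5,interpolation=cv2.INTER_CUBIC))
```

```text
(no output)
```

View pics/w10c.png

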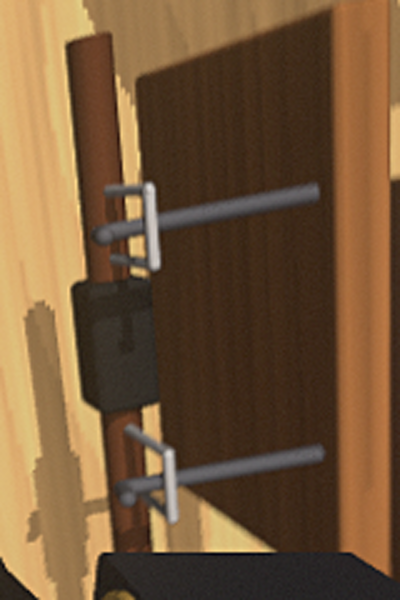

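Run:
```python
from h import *
im=get_image('wrist')
U=lambda u,v:(400+u/2.5,65+v/2.5)
A=unproj(im,*U(89,42),.103);B=unproj(im,*U(128,540),.103);d=(B-A)/np.linalg.norm(B-A)
print(A,B,np.degrees(np.arctan2(-d[1],-d[0])),'mid',A+d*.11)
# sleeve: lower-front edges at z=.091 & top front edge z=.115
for p,z in((( 72,287),.115),((93,410),.103),((158,285),.115)):print(unproj(im,*U(*p),z))
# model overlay
I=im['pixels'].copy()
m=A+d*.11;n=np.array([-d[1],d[0],0]);n=n if n[0]>0 else -n
for x0 in(-1,1):
  for sx in(-1,1):
    for z in(.091,.115):
      p=proj(im,[*(m+d*.025*x0+n*.012*sx)[:2],z]);cv2.circle(I,tuple(int(round(v)) for v in p),2,(0,255,0),-1)
for k in(-.11,.11,.045,-.045):
  p=proj(im,m+d*k+np.array([0,0,.04 if abs(k)<.1 else 0]));cv2.circle(I,tuple(int(round(v)) for v in p),2,(0,0,255),-1)
cv2.imwrite('pics/w10d.png',cv2.resize(I[65:305,400:560],None,fx=2.5,fy=2.5))
```

```text
[0.68870399 0.14932887 0.103     ] [ 0.68470717 -0.04209163  0.103     ] 88.80385032920375 mid [0.68640772 0.03935284 0.103     ]
[0.66968103 0.06740211 0.115     ]
[0.6762558  0.01592917 0.103     ]
[0.70059485 0.06185316 0.115     ]
```

View pics/w10d.png

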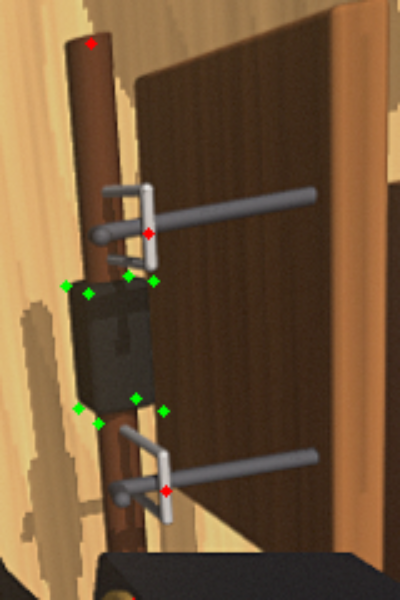

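```bash
python3 -m handwheel '[{"xyz":[4,0,0],"angular":[-0.3,0.3,6]},{"xyz":[4,-0.3,0],"angular":[0,0,4]},{"xyz":[3.5,-0.2,-2],"angular":[0,0,0]},{"xyz":[1,0,-2],"angular":[0,0,0]},{"xyz":[0,0,-1],"angular":[0,0,0]}]' 5.4;python3 -m handwheel '[{"xyz":[0,0,0],"angular":[0,0,0]},{"xyz":[0,0,0],"angular":[0,0,0]}]' 5.4
python3 - <<'E'
from fit import *
st();snap('wrist','w11.png')
E
```

```text
time: 18.57
position: [0.6842, 0.0336, 0.2084]
tool_rot: [0.036, 1.572, -0.047]
ft_force: [-1.2, -0.5, -0.2]
grip_width: 0.625
time: 18.73
position: [0.6817, 0.032, 0.2039]
tool_rot: [0.04, 1.58, -0.052]
ft_force: [0.3, -0.7, 0.2]
grip_width: 0.624
 t18.7 pos [0.6817 0.032  0.2039] jaw -3.3 tooldir [-0.009 -0.008 -1.   ] F [ 0.3 -0.7  0.2] w 54.3 q [ 0.3   0.46 -0.54  1.36  0.24  1.4  -0.3 ]
```

View pics/w11.png

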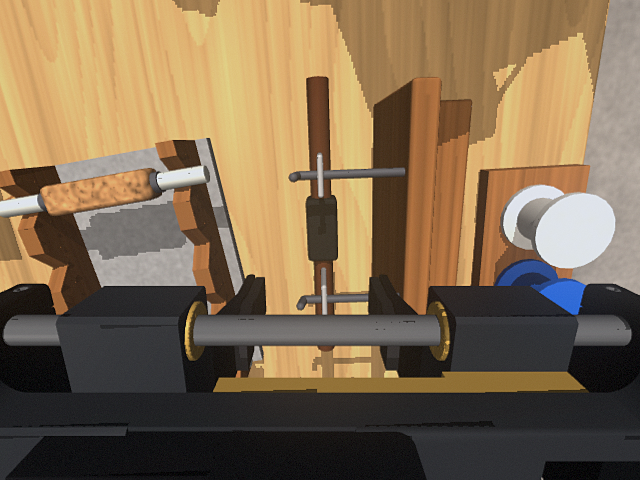

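Run:
```python
from h import *
im=get_image('wrist')
A=unproj(im,317.5,78,.105);B=unproj(im,327,347,.105);d=A-B;print(A,B,np.linalg.norm(d),np.degrees(np.arctan2(d[1],d[0])),(A+B)/2)
for p in((308.5,197),(337,198),(307,262),(337,262)):print(unproj(im,*p,.115 if p[1]<200 else .091))
L1=unproj(im,320,155,.143);L2=unproj(im,321,195,.143);L3=unproj(im,324,267,.143);L4=unproj(im,326,312,.143);print('loops',L1,L2,L3,L4,(L1+L4)/2)
```

```text
[0.68798314 0.1509469  0.105     ] [ 0.68391898 -0.06813977  0.105     ] 0.21912436310501524 88.9372587873914 [0.68595106 0.04140356 0.105     ]
[0.6765755 0.0686033 0.115    ]
[0.69783259 0.0666451  0.115     ]
[0.67059243 0.00820206 0.091     ]
[0.696588   0.00677252 0.091     ]
loops [0.68687507 0.09973758 0.143     ] [0.68611888 0.07398356 0.143     ] [0.6854665  0.02287646 0.143     ] [ 0.6851057  -0.01259794  0.143     ] [0.68599038 0.04356982 0.143     ]
```

```bash
python3 -m handwheel '[{"xyz":[0.5,1.0,-1],"angular":[0.5,-0.5,2.2]},{"xyz":[0,0,-2.5],"angular":[0,0,0]},{"xyz":[0,0,-2.5],"angular":[0,0,0]},{"xyz":[0,0,0],"angular":[0,0,0]},{"xyz":[0,0,0],"angular":[0,0,0]}]' 5.4
python3 - <<'E'
from fit import *
st()
E
```

```text
time: 19.25
position: [0.6886, 0.0461, 0.1519]
tool_rot: [0.01, 1.554, -0.006]
ft_force: [0.8, 1.2, 1.0]
grip_width: 0.622
 t19.2 pos [0.6886 0.0461 0.1519] jaw -0.6 tooldir [ 0.017  0.002 -1.   ] F [0.8 1.2 1. ] w 54.1 q [ 0.29  0.49 -0.55  1.43  0.26  1.28 -0.29]
```

```bash
python3 -m handwheel '[{"xyz":[-0.4,-0.6,-1],"angular":[0,0.9,-0.5]},{"xyz":[0,0,-1],"angular":[0,0,0]},{"xyz":[0,0,0],"angular":[0,0,0]}]' 5.4
python3 - <<'E'
from fit import *
st()
E
```

```text
time: 19.5
position: [0.6856, 0.0409, 0.1348]
tool_rot: [0.017, 1.565, -0.012]
ft_force: [-0.3, -0.5, -0.6]
grip_width: 0.619
 t19.5 pos [0.6856 0.0409 0.1348] jaw -1.1 tooldir [ 0.006  0.003 -1.   ] F [-0.3 -0.5 -0.6] w 53.8 q [ 0.3   0.5  -0.54  1.45  0.26  1.26 -0.29]
```

```bash
python3 -m handwheel '[{"xyz":[0,0,-1.3],"angular":[0,0.3,0]},{"xyz":[0,0,-1.3],"angular":[0,0.2,0]},{"xyz":[0,0,-0.7],"angular":[0,0,0]},{"xyz":[0,0,0],"angular":[0,0,0]}]' 5.4
python3 - <<'E'
from fit import *
st();snap('wrist','w12.png')
E
```

```text
time: 19.83
position: [0.6866, 0.0404, 0.1]
tool_rot: [0.017, 1.572, -0.013]
ft_force: [0.3, -0.0, -0.9]
grip_width: 0.618
 t19.8 pos [0.6866 0.0404 0.1   ] jaw -1.1 tooldir [-0.001  0.003 -1.   ] F [ 0.3 -0.  -0.9] w 53.8 q [ 0.29  0.53 -0.53  1.47  0.28  1.21 -0.3 ]
```

View pics/w12.png

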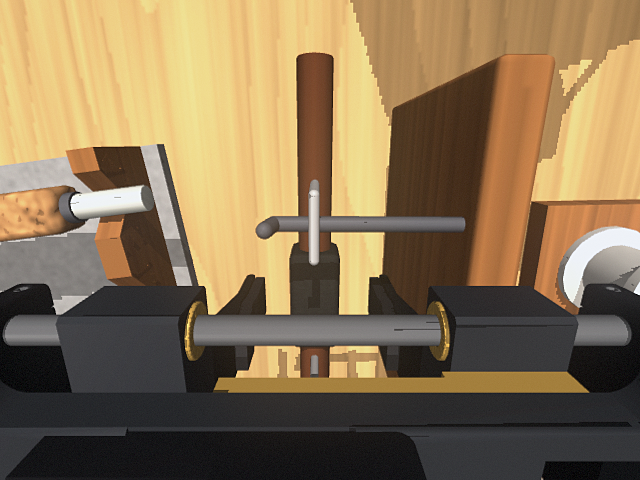

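```bash
python3 -m handwheel '[{"xyz":[0,0.1,-0.6],"angular":[0,0,0]},{"xyz":[0,0,0],"angular":[0,0,0]}]' 5.4;  python3 -m handwheel '[{"xyz":[0,0,0],"angular":[0,0,0]},{"xyz":[0,0,0],"angular":[0,0,0]},{"xyz":[0,0,0],"angular":[0,0,0]},{"xyz":[0,0,0],"angular":[0,0,0]},{"xyz":[0,0,0],"angular":[0,0,0]}]' 0 40; python3 -c "
from h import *
st()"
```

```text
time: 20.05
position: [0.6869, 0.0416, 0.0939]
tool_rot: [0.017, 1.571, -0.013]
ft_force: [-1.0, -0.4, -0.8]
grip_width: 0.62
time: 20.47
position: [0.6878, 0.0421, 0.0952]
tool_rot: [0.017, 1.569, -0.012]
ft_force: [-0.1, 0.1, 0.4]
grip_width: 0.328
 t20.5 pos [0.6878 0.0421 0.0952] jaw -1.1 tooldir [ 0.002  0.003 -1.   ] F [-0.1  0.1  0.4] w 28.5 q [ 0.29  0.54 -0.53  1.48  0.28  1.2  -0.3 ]
```

```bash
python3 -m handwheel '[{"xyz":[0,0,0],"angular":[0,0,0]},{"xyz":[0,0,0],"angular":[0,0,0]},{"xyz":[0,0,0],"angular":[0,0,0]}]' 0 40; python3 -c "
from h import *
st()
snap('wrist','w13.png')"
```

```text
time: 20.72
position: [0.6879, 0.0421, 0.0956]
tool_rot: [0.017, 1.569, -0.012]
ft_force: [-0.2, -0.2, -0.3]
grip_width: 0.274
 t20.7 pos [0.6879 0.0421 0.0956] jaw -1.1 tooldir [ 0.002  0.003 -1.   ] F [-0.2 -0.2 -0.3] w 23.8 q [ 0.29  0.54 -0.53  1.48  0.28  1.2  -0.3 ]
```

View pics/w13.png

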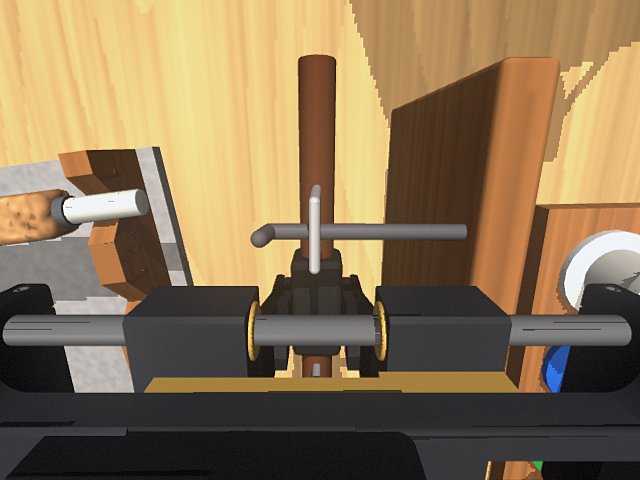

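```bash
python3 -m handwheel '[{"xyz":[0,0,0.8],"angular":[0,0,0]},{"xyz":[0,0,0.8],"angular":[0,0,0]},{"xyz":[0,0,0],"angular":[0,0,0]},{"xyz":[0,0,0],"angular":[0,0,0]}]'; python3 -c "
from h import *
st()"
```

```text
time: 21.1
position: [0.6876, 0.042, 0.113]
tool_rot: [0.017, 1.569, -0.012]
ft_force: [0.1, 0.3, -0.8]
grip_width: 0.269
 t21.1 pos [0.6876 0.042  0.113 ] jaw -1.1 tooldir [ 0.001  0.003 -1.   ] F [ 0.1  0.3 -0.8] w 23.4 q [ 0.29  0.52 -0.54  1.46  0.27  1.23 -0.3 ]
```

```bash
python3 -m handwheel '[{"xyz":[-0.8,0,0.1],"angular":[0,0,0]},{"xyz":[-0.8,0,0.1],"angular":[0,0,0]},{"xyz":[-0.8,0,0],"angular":[0,0,0]}]'; python3 -c "
from h import *
st()"
```

```text
time: 21.35
position: [0.6631, 0.0421, 0.1155]
tool_rot: [0.018, 1.568, -0.012]
ft_force: [0.0, -0.6, -0.9]
grip_width: 0.271
 t21.4 pos [0.6631 0.0421 0.1155] jaw -1.1 tooldir [ 0.003  0.004 -1.   ] F [ 0.  -0.6 -0.9] w 23.6 q [ 0.31  0.47 -0.55  1.53  0.25  1.21 -0.29]
```

```bash
python3 -m handwheel '[{"xyz":[-1,0,0],"angular":[0,0,0]},{"xyz":[-1.5,0,0],"angular":[0,0,0]},{"xyz":[-1.5,0,0],"angular":[0,0,0]},{"xyz":[-0.5,0,0],"angular":[0,0,0]}]'; python3 -c "
from h import *
st();snap('wrist','w14.png')"
```

```text
time: 21.68
position: [0.6118, 0.0421, 0.1146]
tool_rot: [0.017, 1.571, -0.013]
ft_force: [-0.2, 0.2, -2.1]
grip_width: 0.273
 t21.7 pos [0.6118 0.0421 0.1146] jaw -1.1 tooldir [-0.     0.003 -1.   ] F [-0.2  0.2 -2.1] w 23.8 q [ 0.35  0.37 -0.57  1.66  0.21  1.17 -0.29]
```

View pics/w14.png

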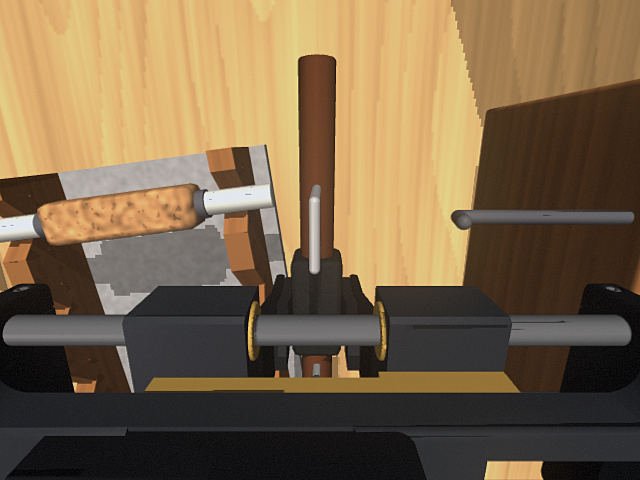

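```bash
python3 -m handwheel '[{"xyz":[-0.5,0,3],"angular":[0,0,0]},{"xyz":[-0.5,0,3],"angular":[0,0,0]},{"xyz":[-0.5,0,2],"angular":[0,0,-7]},{"xyz":[-0.8,-0.2,0],"angular":[0,0,-7]},{"xyz":[-0.8,-0.3,0],"angular":[0,0,-7]}]';python3 -m handwheel '[{"xyz":[-1.2,-0.4,0],"angular":[0,0,-7]},{"xyz":[-1.2,-0.4,0],"angular":[0,0,-7]},{"xyz":[-1.2,-0.4,0],"angular":[0,0,-7]},{"xyz":[-1.2,-0.4,0],"angular":[0,0,-7]},{"xyz":[-1.2,-0.4,0],"angular":[0,0,-7]}]'; python3 -c "
from h import *
st()"
```

```text
time: 22.15
position: [0.5791, 0.0371, 0.1968]
tool_rot: [0.314, 1.549, -0.305]
ft_force: [-0.5, 0.3, -1.7]
grip_width: 0.273
time: 22.57
position: [0.5198, 0.0171, 0.1993]
tool_rot: [0.8, 1.412, -0.787]
ft_force: [-0.4, 0.0, -1.1]
grip_width: 0.272
 t22.6 pos [0.5198 0.0171 0.1993] jaw -58.4 tooldir [ 0.012  0.003 -1.   ] F [-0.4  0.  -1.1] w 23.7 q [ 0.38  0.07 -0.48  1.8   0.03  1.27 -1.13]
```

```bash
python3 -m handwheel '[{"xyz":[-1,-0.3,0],"angular":[0,0,-7]},{"xyz":[-1,-0.3,0],"angular":[0,0,-7]},{"xyz":[-0.7,0,-2],"angular":[0,0,-6]},{"xyz":[0,0,-2],"angular":[0,0.6,-3]},{"xyz":[0,0,-2],"angular":[0,0,0]}]';python3 -m handwheel '[{"xyz":[0,0,0],"angular":[0,0,0]},{"xyz":[0,0,0],"angular":[0,0,0]}]'; python3 -c "
from fit import *
st();ovw('w15.png')"
```

```text
time: 22.98
position: [0.4948, 0.0093, 0.1441]
tool_rot: [1.116, 1.25, -1.107]
ft_force: [0.6, 0.2, -0.9]
grip_width: 0.273
time: 23.15
position: [0.4923, 0.0093, 0.141]
tool_rot: [1.113, 1.255, -1.11]
ft_force: [0.2, -0.1, -0.8]
grip_width: 0.271
 t23.1 pos [0.4923 0.0093 0.141 ] jaw -82.6 tooldir [ 0.01  -0.007 -1.   ] F [ 0.2 -0.1 -0.8] w 23.6 q [ 0.38  0.06 -0.47  1.93  0.04  1.15 -1.55]
```

View pics/w15.png

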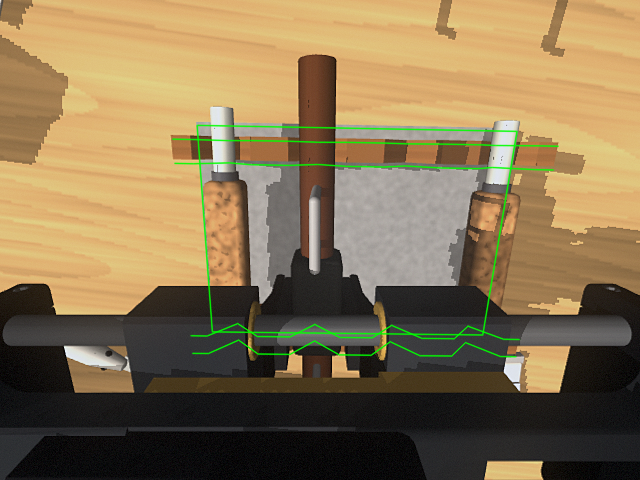

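```bash
python3 -m handwheel '[{"xyz":[-0.4,0,-2],"angular":[0.4,0.6,-1.1]},{"xyz":[0,0,-2],"angular":[0,0,0]},{"xyz":[0,0,-1.5],"angular":[0,0,0]},{"xyz":[0,0,0],"angular":[0,0,0]}]'; python3 -c "
from fit import *
st()"
```

```text
time: 23.53
position: [0.4933, 0.0094, 0.0906]
tool_rot: [1.132, 1.252, -1.121]
ft_force: [-1.0, -0.1, -1.8]
grip_width: 0.272
 t23.5 pos [0.4933 0.0094 0.0906] jaw -83.7 tooldir [ 0.01 -0.   -1.  ] F [-1.  -0.1 -1.8] w 23.7 q [ 0.37  0.12 -0.47  1.98  0.06  1.04 -1.59]
```

```bash
python3 -m handwheel '[{"xyz":[-0.7,-0.05,-1.3],"angular":[0,0.6,0]},{"xyz":[-0.2,0,-1],"angular":[0,0,0]},{"xyz":[0,0,0],"angular":[0,0,0]}]'; python3 -c "
from fit import *
st()"
```

```text
time: 23.78
position: [0.4864, 0.0089, 0.0693]
tool_rot: [1.129, 1.256, -1.125]
ft_force: [-0.4, -0.3, -1.1]
grip_width: 0.276
 t23.8 pos [0.4864 0.0089 0.0693] jaw -83.7 tooldir [ 0.004 -0.    -1.   ] F [-0.4 -0.3 -1.1] w 24.0 q [ 0.37  0.14 -0.47  2.01  0.07  1.   -1.59]
```

```bash
python3 -m handwheel '[{"xyz":[0,0,-1],"angular":[0,0.2,0]},{"xyz":[0,0,-0.8],"angular":[0,0,0]},{"xyz":[0,0,0],"angular":[0,0,0]}]'; python3 -c "
from fit import *
st()"
```

```text
time: 24.03
position: [0.4875, 0.0088, 0.0511]
tool_rot: [1.128, 1.257, -1.126]
ft_force: [-0.3, -0.7, -1.5]
grip_width: 0.27
 t24.0 pos [0.4875 0.0088 0.0511] jaw -83.7 tooldir [ 0.003 -0.001 -1.   ] F [-0.3 -0.7 -1.5] w 23.5 q [ 0.36  0.17 -0.47  2.02  0.09  0.97 -1.61]
```

```bash
python3 -m handwheel '[{"xyz":[0,0,-0.3],"angular":[0,0,0]},{"xyz":[0,0,-0.2],"angular":[0,0,0]},{"xyz":[0,0,-0.2],"angular":[0,0,0]}]'; python3 -c "
from fit import *
st();snap('scene','s16.png')"
```

```text
time: 24.28
position: [0.4883, 0.0094, 0.0484]
tool_rot: [1.127, 1.257, -1.127]
ft_force: [-8.2, -0.4, 19.2]
grip_width: 0.27
 t24.3 pos [0.4883 0.0094 0.0484] jaw -83.7 tooldir [ 0.001 -0.002 -1.   ] F [-8.2 -0.4 19.2] w 23.5 q [ 0.36  0.17 -0.47  2.02  0.1   0.96 -1.61]
```

Seated at the expected 48.5 mm. Release and rise.

```bash
python3 -m handwheel '[{"xyz":[0,0,0],"angular":[0,0,0]},{"xyz":[0,0,0],"angular":[0,0,0]},{"xyz":[0,0,0],"angular":[0,0,0]},{"xyz":[0,0,0],"angular":[0,0,0]}]' 4.2;python3 -m handwheel '[{"xyz":[0,0,1.5],"angular":[0,0,0]},{"xyz":[0,0,3],"angular":[0,0,0]},{"xyz":[0,0,4],"angular":[0,0,0]},{"xyz":[0,0,4],"angular":[0,0,0]},{"xyz":[-1,0,3],"angular":[0,0,0]}]' 4.2
python3 - <<'E'
from fit import *
st();ovw('w17.png');snap('scene','s17.png');snap('top','t17.png')
cv2.imwrite('pics/s17c.png',cv2.resize(cv2.imread('pics/s17.png')[190:310,270:410],None,fx=4,fy=4,interpolation=cv2.INTER_CUBIC))
E
```

```text
time: 24.67
position: [0.4903, 0.0096, 0.0505]
tool_rot: [1.128, 1.254, -1.125]
ft_force: [-0.5, 0.3, -0.2]
grip_width: 0.453
time: 25.08
position: [0.4733, 0.0097, 0.2018]
tool_rot: [1.122, 1.27, -1.135]
ft_force: [0.6, -0.5, 0.6]
grip_width: 0.485
 t25.1 pos [0.4733 0.0097 0.2018] jaw -83.6 tooldir [-0.013  0.001 -1.   ] F [ 0.6 -0.5  0.6] w 42.2 q [ 0.4  -0.02 -0.46  1.88 -0.01  1.29 -1.52]
```

View pics/w17.png

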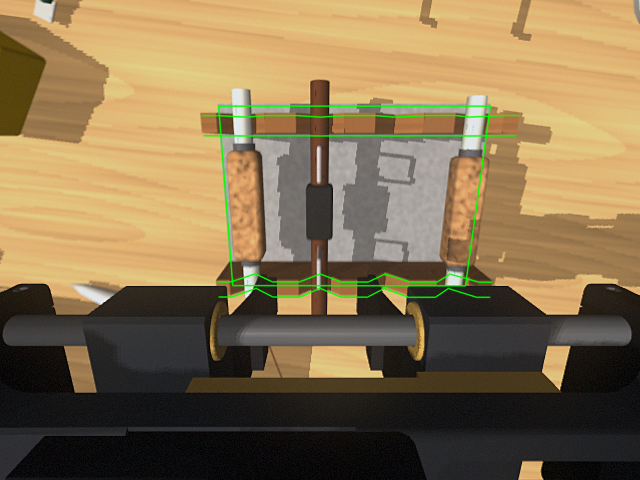

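View pics/s17c.png

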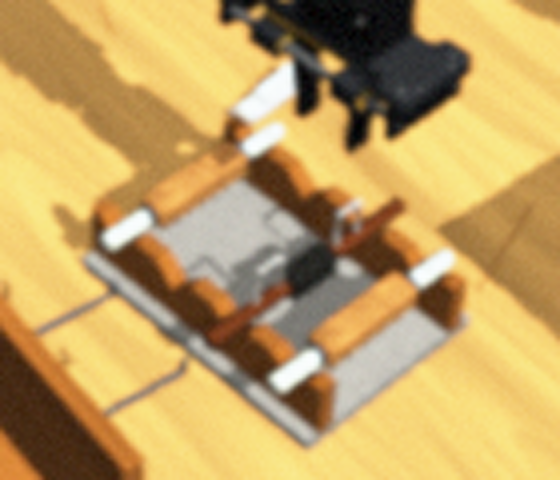

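Run:
```python
from fit import *
im=get_image('wrist')
c,s=np.cos(rack[2]),np.sin(rack[2])
def loc(P):
    d=P[:2]-rack[:2];return np.array([c*d[0]+s*d[1],-s*d[0]+c*d[1]])*1000
for n,ps,z in(('rod3',[(245,152),(247,263)],.069),('net sleeve',[(319.5,184),(319.5,240)],.068),('rod0',[(468,157),(459,263)],.069),('net far end',[(319.5,81)],.06),('rod3 far',[(241.5,90)],.06),('rod0 far',[(477,97)],.06)):
    print(n,[loc(unproj(im,*p,z)).round(1) for p in ps])
```

```text
rod3 [array([53.9, 96.2]), array([-46.1, 100.5])]
net sleeve [array([26.9, 33.1]), array([-24.,  33.])]
rod0 [array([ 49.8, -92.9]), array([-46.1, -96.8])]
net far end [array([110.2,  33.2])]
rod3 far [array([103.4,  97.9])]
rod0 far [array([ 98. , -98.1])]
```

View pics/t17.png

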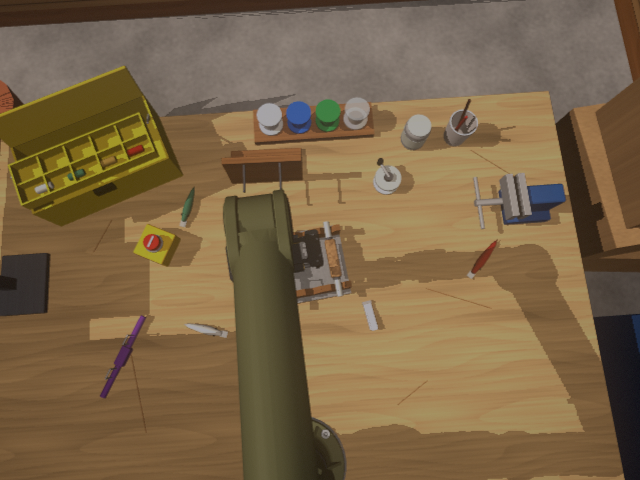

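View pics/s17.png

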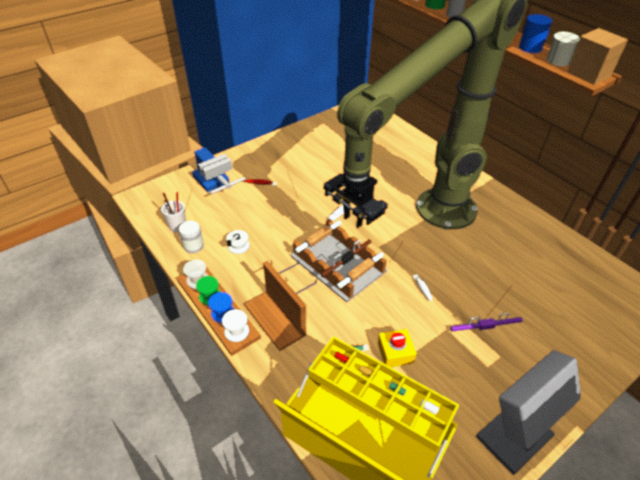

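```bash
python3 -m handwheel '[{"xyz":[0.8,2.4,0.3],"angular":[0,0,7.1]},{"xyz":[0.8,2.4,0],"angular":[0,0,7.1]},{"xyz":[0.8,2.4,0],"angular":[0,0,7.1]},{"xyz":[0.8,2.4,0],"angular":[0,0,7.1]},{"xyz":[0.8,2.4,0],"angular":[0,0,7.1]}]' 6.4 20;python3 -m handwheel '[{"xyz":[0.8,2.4,0],"angular":[0,0,7.1]},{"xyz":[0.8,2.4,0],"angular":[0,0,7.1]},{"xyz":[0.8,2.4,0],"angular":[0,0,7.1]},{"xyz":[0.8,2.4,0],"angular":[0,0,7.1]},{"xyz":[0.8,2.4,0],"angular":[0,0,7.1]}]';python3 -m handwheel '[{"xyz":[0.7,2.2,0],"angular":[0,0,7.1]},{"xyz":[0.6,1.8,0],"angular":[0,0,7.1]},{"xyz":[0.6,1.2,0],"angular":[0,0,7.1]},{"xyz":[0,0.5,0],"angular":[0,0,0]},{"xyz":[0,0,0],"angular":[0,0,0]}]'; python3 -c "
from h import *
st();snap('wrist','w18.png')"
```

```text
time: 25.7
position: [0.5088, 0.1245, 0.1933]
tool_rot: [0.637, 1.484, -0.675]
ft_force: [-0.8, -0.1, 0.1]
grip_width: 0.716
time: 26.12
position: [0.5456, 0.2485, 0.1807]
tool_rot: [0.14, 1.586, -0.194]
ft_force: [0.3, -0.3, 0.7]
grip_width: 0.735
time: 26.53
position: [0.559, 0.3142, 0.1664]
tool_rot: [-0.164, 1.601, 0.106]
ft_force: [-0.6, 0.7, -0.8]
grip_width: 0.736
 t26.5 pos [0.559  0.3142 0.1664] jaw 9.8 tooldir [-0.031 -0.039 -0.999] F [-0.6  0.7 -0.8] w 64.0 q [ 0.01  0.48 -0.77  1.48  0.34  1.37 -0.62]
```

View pics/w18.png

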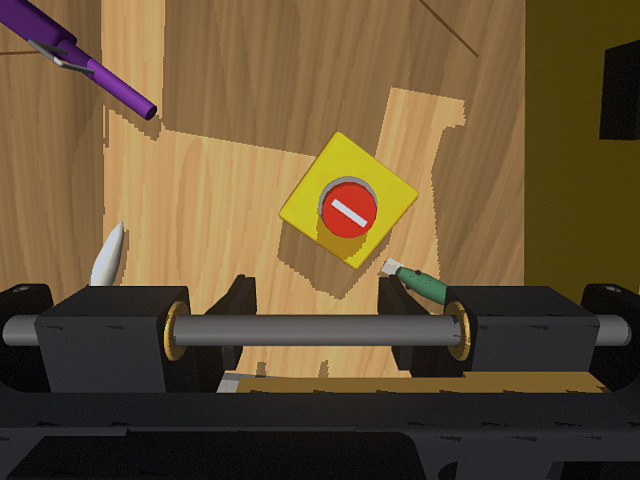

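```bash
python3 -m handwheel '[{"xyz":[1.6,2.4,0],"angular":[2.2,-1.8,0]},{"xyz":[0,0,0],"angular":[0,0,0]},{"xyz":[0,0,0],"angular":[0,0,0]}]'; python3 -c "
from h import *
im=get_image('wrist')
st();snap('wrist','w19.png')
I=im['pixels'].astype(int);m=((I[:,:,2]>150)&(I[:,:,1]<90)&(I[:,:,0]<90)).astype('uint8');m[290:]=0;
ys,xs=np.nonzero(cv2.morphologyEx(m,cv2.MORPH_CLOSE,np.ones((15,15))));(x,y),r=cv2.minEnclosingCircle(np.c_[xs,ys].astype(np.float32));print(x,y,r,unproj(im,x,y,.08))
"
```

```text
time: 26.83
position: [0.5749, 0.3331, 0.1631]
tool_rot: [-0.13, 1.57, 0.121]
ft_force: [0.3, -1.9, 0.9]
grip_width: 0.737
 t26.9 pos [0.5749 0.3332 0.1632] jaw 9.2 tooldir [-0.003 -0.006 -1.   ] F [ 0.3  0.5 -0.4] w 63.9 q [-0.01  0.5  -0.77  1.46  0.35  1.33 -0.64]
319.64013671875 233.79299926757812 27.785564422607422 [0.57511755 0.34297964 0.08      ]
```

View pics/w19.png

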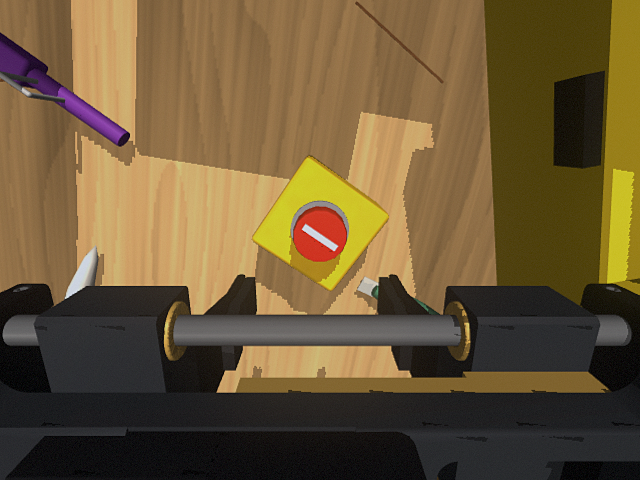

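```bash
python3 -c "
from h import *
im=get_image('wrist')
for p in((490,150),(497,285),(484,0),(525,150)):print(unproj(im,*p,.0),unproj(im,*p,.12))
"; python3 -m handwheel '[{"xyz":[0.1,0.8,-2],"angular":[0.3,-0.2,0]},{"xyz":[0,0,-2],"angular":[0,0,0]},{"xyz":[0,0,-1],"angular":[0,0,0]},{"xyz":[0,0,0],"angular":[0,0,0]},{"xyz":[0,0,0],"angular":[0,0,0]}]'; python3 -c "
from h import *
st()"
```

```text
[0.72290623 0.42692711 0.        ] [0.66386383 0.42039767 0.12      ]
[0.77154126 0.29645448 0.        ] [0.69456842 0.33802685 0.12      ]
[6.81447612e-01 5.42293918e-01 5.55111512e-17] [0.63768991 0.4932318  0.12      ]
[0.75508272 0.43213519 0.        ] [0.6841777  0.42368567 0.12      ]
time: 27.4
position: [0.5773, 0.3381, 0.1148]
tool_rot: [-0.123, 1.562, 0.119]
ft_force: [-0.4, -0.4, 0.4]
grip_width: 0.738
 t27.4 pos [0.5773 0.3381 0.1148] jaw 8.8 tooldir [ 0.006 -0.002 -1.   ] F [-0.4 -0.4  0.4] w 64.2 q [-0.02  0.53 -0.75  1.51  0.38  1.24 -0.67]
```

```bash
python3 -m handwheel '[{"xyz":[-0.1,0.3,-1.5],"angular":[0.1,0.3,0]},{"xyz":[0,0,-1.5],"angular":[0,0,0]},{"xyz":[0,0,-1],"angular":[0,0,0]},{"xyz":[0,0,0],"angular":[0,0,0]}]'; python3 -c "
from h import *
st()"
```

```text
time: 27.73
position: [0.5776, 0.3411, 0.0737]
tool_rot: [-0.119, 1.564, 0.12]
ft_force: [-0.8, -0.8, 0.5]
grip_width: 0.734
 t27.7 pos [0.5776 0.3411 0.0737] jaw 8.7 tooldir [ 0.003  0.001 -1.   ] F [-0.8 -0.8  0.5] w 63.9 q [-0.04  0.58 -0.73  1.54  0.41  1.18 -0.69]
```

```bash
python3 -m handwheel '[{"xyz":[-0.1,-0.05,-0.9],"angular":[0,0.2,0]},{"xyz":[0,0,0],"angular":[0,0,0]}]'; python3 -m handwheel '[{"xyz":[0,0,0],"angular":[0,0,0]},{"xyz":[0,0,0],"angular":[0,0,0]},{"xyz":[0,0,0],"angular":[0,0,0]},{"xyz":[0,0,0],"angular":[0,0,0]},{"xyz":[0,0,0],"angular":[0,0,0]}]' 0 25;python3 -c "
from h import *
st()"
```

```text
time: 27.9
position: [0.5761, 0.3403, 0.0629]
tool_rot: [-0.119, 1.569, 0.12]
ft_force: [-1.0, -0.8, -0.6]
grip_width: 0.74
time: 28.32
position: [0.5759, 0.3408, 0.0636]
tool_rot: [-0.119, 1.57, 0.12]
ft_force: [-2.0, -0.5, -1.2]
grip_width: 0.476
 t28.3 pos [0.5759 0.3408 0.0636] jaw 8.7 tooldir [-0.002  0.001 -1.   ] F [-2.  -0.5 -1.2] w 41.5 q [-0.04  0.59 -0.73  1.55  0.41  1.16 -0.7 ]
```

Head gripped (41.5 mm). Twist clockwise with a matching rise.

```bash
python3 -m handwheel '[{"xyz":[0,0,0.05],"angular":[0,0,-5]},{"xyz":[0,0,0.07],"angular":[0,0,-6]},{"xyz":[0,0,0.07],"angular":[0,0,-6]},{"xyz":[0,0,0.07],"angular":[0,0,-6]}]';python3 -c "
from h import *
st()"
```

```text
time: 28.65
position: [0.5757, 0.3407, 0.0666]
tool_rot: [0.207, 1.563, -0.205]
ft_force: [-1.0, 0.4, -1.5]
grip_width: 0.477
 t28.6 pos [0.5757 0.3407 0.0666] jaw -15.1 tooldir [-0.001  0.002 -1.   ] F [-1.   0.4 -1.5] w 41.5 q [-0.09  0.56 -0.65  1.55  0.36  1.15 -1.08]
```

```bash
python3 -m handwheel '[{"xyz":[0,0,0.07],"angular":[0,0,-6]},{"xyz":[0,0,0.07],"angular":[0,0,-6]},{"xyz":[0,0,0.07],"angular":[0,0,-6]},{"xyz":[0,0,0.07],"angular":[0,0,-6]},{"xyz":[0,0,0.07],"angular":[0,0,-6]}]';python3 -c "
from h import *
st()"
```

```text
time: 29.07
position: [0.5756, 0.3407, 0.0706]
tool_rot: [0.635, 1.476, -0.633]
ft_force: [-0.5, -0.5, -1.2]
grip_width: 0.474
 t29.1 pos [0.5756 0.3407 0.0706] jaw -46.5 tooldir [ 0.001  0.001 -1.   ] F [-0.5 -0.5 -1.2] w 41.2 q [-0.16  0.53 -0.55  1.55  0.29  1.14 -1.58]
```

```bash
python3 -m handwheel '[{"xyz":[0,0,0.05],"angular":[0,0,-5]},{"xyz":[0,0,0.04],"angular":[0,0,-4]},{"xyz":[0,0,0],"angular":[0,0,-3]},{"xyz":[0,0,0],"angular":[0,0,-3]}]';python3 -c "
from h import *
s=st();print(s['torque'])"
```

```text
time: 29.4
position: [0.5755, 0.3409, 0.0719]
tool_rot: [0.845, 1.398, -0.842]
ft_force: [1.1, -1.3, -0.8]
grip_width: 0.472
 t29.4 pos [0.5755 0.3409 0.0719] jaw -62.1 tooldir [ 0.003 -0.    -1.   ] F [ 1.1 -1.3 -0.8] w 41.1 q [-0.2   0.51 -0.5   1.56  0.26  1.14 -1.84]
[-0.1573374  -0.09944842  0.61475372]
```

```bash
python3 -m handwheel '[{"xyz":[0,0,0],"angular":[0,0,0]},{"xyz":[0,0,0],"angular":[0,0,0]},{"xyz":[0,0,0],"angular":[0,0,0]},{"xyz":[0,0,0],"angular":[0,0,0]},{"xyz":[0,0,0],"angular":[0,0,0]}]' 7; python3 -m handwheel '[{"xyz":[0,0,1.5],"angular":[0,0,0]},{"xyz":[0,0,3],"angular":[0,0,0]},{"xyz":[0,0,4],"angular":[0,0,0]},{"xyz":[-2,-1,4],"angular":[0,0,0]},{"xyz":[-4,0,0],"angular":[0,0,0]}]'
python3 - <<'E'
from h import *
st();snap('wrist','w20.png');im=snap('scene','s20.png');snap('top','t20.png')
L=[cv2.imread(f'pics/{f}')[310:370,370:430] for f in('scene0.png','s2.png','s20.png')]
cv2.imwrite('pics/s20c.png',cv2.resize(np.hstack(L),None,fx=4.4,fy=4.4,interpolation=cv2.INTER_CUBIC))
for f in('scene0.png','s2.png','s20.png'):
    I=cv2.imread('pics/'+f).astype(int);m=((I[:,:,2]>140)&(I[:,:,1]<100)&(I[:,:,0]<100)).astype('uint8');m[:320]=0;m[360:]=0;m[:,:380]=0;m[:,415:]=0
    ys,xs=np.nonzero(m);print(f,len(ys),xs.mean(),ys.mean(),ys.min(),ys.max())
E
```

```text
time: 29.82
position: [0.576, 0.3418, 0.0732]
tool_rot: [0.844, 1.398, -0.838]
ft_force: [0.0, 0.5, 0.1]
grip_width: 0.762
time: 30.23
position: [0.5207, 0.328, 0.1949]
tool_rot: [0.845, 1.399, -0.846]
ft_force: [0.8, 1.3, 1.1]
grip_width: 0.804
 t30.2 pos [0.5207 0.328  0.1949] jaw -62.3 tooldir [ 0.001 -0.001 -1.   ] F [0.8 1.3 1.1] w 70.0 q [-0.16  0.31 -0.54  1.56  0.16  1.31 -1.81]
scene0.png 123 397.8455284552846 338.739837398374 331 345
s2.png 120 397.53333333333336 340.0833333333333 321 346
s20.png 120 397.7083333333333 338.9 331 345
```

View pics/s20c.png

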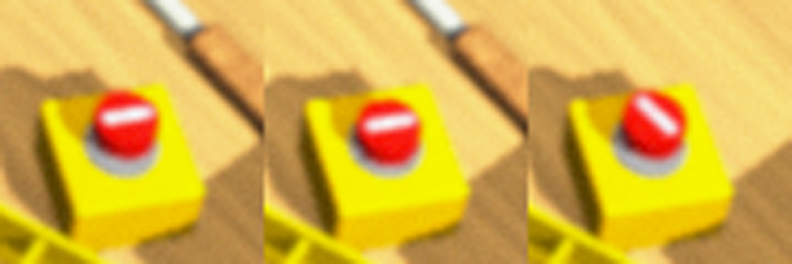

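View pics/w20.png

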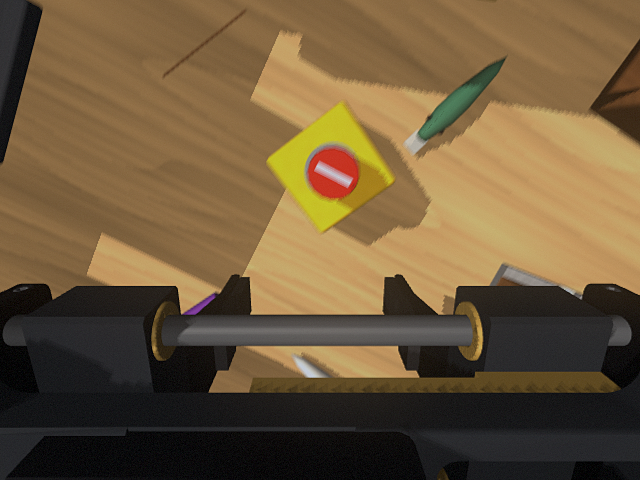

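View pics/t20.png

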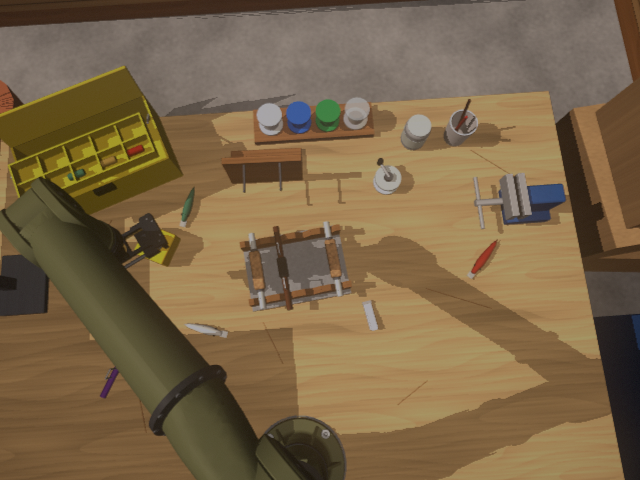

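```bash
python3 -m handwheel '[{"xyz":[0,0,0],"angular":[0,0,0]},{"xyz":[0,0,0],"angular":[0,0,0]},{"xyz":[0,0,0],"angular":[0,0,0]}]'
python3 - <<'E'
from h import *
t=snap('top','t21.png')['pixels'][215:315,230:360];s=snap('scene','s21.png')['pixels'][210:310,280:400]
cv2.imwrite('pics/c21.png',np.hstack([cv2.resize(t,(390,300),interpolation=cv2.INTER_CUBIC),cv2.resize(s,(360,300),interpolation=cv2.INTER_CUBIC)]))
E
```

```text
time: 30.63
position: [0.513, 0.3288, 0.1887]
tool_rot: [0.831, 1.408, -0.848]
ft_force: [0.1, -0.2, 0.6]
grip_width: 0.803
```

View pics/c21.png

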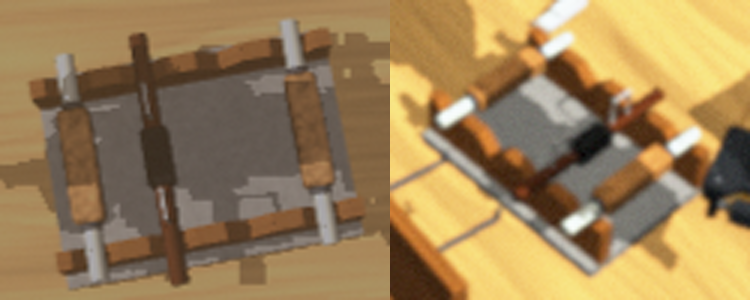

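All three parts lie in their notches and the button is up with the arm clear, so I'm handing in.

```bash
python3 -c "
from h import *
close_job()"
```

```text
the job is handed in; nothing more can be done
```

The job is handed in at about 31 s of the 210 s allowed. No verdict is reported, so these are my own checks.

- **Button pushed:** I pushed the stop button down. The scene picture showed it staying down.
- **Rods:** Two rod handles were on the bench. I laid them in slots 3 and 0. The second one lay about 5 cm from where I first measured it, so I measured it again before gripping.
- **Net handle:** I took the dark one with the black rubber sleeve, lifted it about 17 mm and drew it off its hooks. It lies in slot 2. The purple one on the bench was left alone.
- **Button released:** I twisted it clockwise about 70° until it met its end stop. The gripper rose about 8 mm with it.

**Last checks:**
- **Rack:** All three parts lie in their notch pairs. Their middles are within about 5 mm of the rack's centre line.
- **Button:** In the scene image the head is back at its starting height to within the resolution of the picture. Its white bar is visibly turned.
- **Bystanders:** The lures, reel and clipper look unmoved.
- **Arm:** The gripper hangs clear of everything.

One disagreement: the estimates of the button's centre from different views differed by up to about 8 mm. I used the mean of the close wrist views, and the grip closed on the head without shoving the arm sideways.

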